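# Gauge a resin specimen both ways: thickness, turn, width

## Task

Measure the amber resin specimen on the bench comparator: as it lies, on its broad face, slide it along the anvil, centred and square, under the spring foot until it gently meets the bent stop bracket, let go of it and store the thickness with the blue key. Then draw it out, turn it onto its narrow long face, slide it under the foot to the stop in the same way, let go and store the width with the green key. Press a key only while its reading stands on the gauge, leave the specimen there under the foot at the end, and leave the two bottles and the pen alone.

Things in the scene. Friction and masses are not known exactly. Their poses are not given: they have to be found in the camera images.
- specimen: amber resin block, 40 x 56 x 34 mm along its own x, y, z, edges broken by 2 mm, 80 to 140 g; origin at its centre. It starts flat on the worktop, z (34 mm, the thickness) upright; x is the 40 mm width. It can be gripped end to end (56 mm, y) with the tool leaning about that axis: grasped leaning 45 degrees one way and let go leaning 45 degrees the other, it has turned onto its narrow long face
- gauge: bench comparator, fixed; origin under the centre of its 190 x 110 mm base (26 mm high). Opening faces own -x; specimen enters along +x, length along y. Anvil rail 40 mm wide (y), top z 50, x -75 to +35. Foot over x +8; above it a clamp (z 139 to 163) and dial case (x -21 to +37, z 163 to 231); column x +70, z to 243. A tool over the seat must lean some 40 degrees to -x
- stop: bent aluminium stop bracket on the anvil, part of the gauge (same origin and axes as gauge); its upright leg, 24 mm wide in y and 26 mm tall over the anvil, has its stop face at x = +20 mm
- seat (a point): point on the anvil top at the middle of the foot of the stop face (gauge x = +20, y = 0, z = 50 mm), axes as the gauge's. Against the stop the specimen's centre stands half its depth (20 mm, then 17 mm) before it, at x = -20 or -17 mm of this frame
- foot (a point): lowest point of the comparator's foot, a free steel roller of 13 mm radius, 11 mm wide, axis along the gauge's y, carried by a spring spindle; 12 mm before the stop face; at rest 32 mm above the anvil. A specimen edge pushed against it rolls it up (about 2 N load; the push needed is 5 to 10 N, more if the specimen is pressed down on the anvil)
- spindle (a joint): lift of the spindle in m: 0 at rest (foot 32 mm over the anvil), 0.002 with 34 mm below it, 0.008 with 40 mm below it; at most 0.012
- key_blue_top (a point): top of the blue key, an 18 mm round spring key on the grey data box (62 x 116 mm, 31 mm high); pressed straight down, the left one seen from the robot
- key_green_top (a point): top of the green key, same, 54 mm to the right of the blue one
- key_blue (a joint): travel of the blue key in m, 0 up, 0.005 fully down (4 N)
- key_green (a joint): travel of the green key in m, 0 up, 0.005 fully down (4 N)
- dropper_bottle: small amber bottle, black cap, 31 mm across, 72 mm high, standing; bystander; origin under its centre
- wash_bottle: translucent blue bottle with a blue cap, 51 mm across, 105 mm high, standing; bystander; origin under its centre
- pen: white marker with blue cap, 134 mm long, 15 mm thick, lying on the worktop along its own y; bystander
Things that resemble listed ones, but are neither listed nor needed, are in the scene too. What is shaped like the specimen but red or yellow is not meant.

How it is judged:
On the way, in this order (a step that is already met when the one before it is completed fails the run):
1. the specimen lies on its broad face on the anvil, under the foot, against the stop, let go (x of specimen in the frame of seat between -0.0225 and -0.0175 m and y of specimen in the frame of seat between -0.016 and 0.016 m and angle between the z axis of specimen and the z axis of gauge, either way round below 0.06 rad and angle between the x axis of specimen and the x axis of gauge, either way round below 0.07 rad and value of joint spindle between 0.0005 and 0.0035 m and contact force between specimen and the fingers below 0.3 N and linear speed of specimen below 0.01 m/s), for 0.2 s.
2. the blue key is pressed while the thickness stands on the gauge (x of specimen in the frame of seat between -0.0225 and -0.0175 m and y of specimen in the frame of seat between -0.016 and 0.016 m and angle between the z axis of specimen and the z axis of gauge, either way round below 0.06 rad and angle between the x axis of specimen and the x axis of gauge, either way round below 0.07 rad and value of joint spindle between 0.0005 and 0.0035 m and value of joint key_blue above 0.0035 m).
3. the specimen lies on its narrow long face on the anvil, under the foot, against the stop, let go (x of specimen in the frame of seat between -0.0195 and -0.0145 m and y of specimen in the frame of seat between -0.016 and 0.016 m and angle between the x axis of specimen and the z axis of gauge, either way round below 0.06 rad and angle between the z axis of specimen and the x axis of gauge, either way round below 0.07 rad and value of joint spindle between 0.0065 and 0.0095 m and contact force between specimen and the fingers below 0.3 N and linear speed of specimen below 0.01 m/s), for 0.2 s.
4. the green key is pressed while the width stands on the gauge (x of specimen in the frame of seat between -0.0195 and -0.0145 m and y of specimen in the frame of seat between -0.016 and 0.016 m and angle between the x axis of specimen and the z axis of gauge, either way round below 0.06 rad and angle between the z axis of specimen and the x axis of gauge, either way round below 0.07 rad and value of joint spindle between 0.0065 and 0.0095 m and value of joint key_green above 0.0035 m).
At the end, for the whole second after the job is handed in: the specimen rests, let go, on its narrow long face on the anvil under the foot: its inner face within 2.5 mm of the stop and square to it within 4 degrees, flat within 3.5 degrees, centred over the anvil rail's width within 16 mm, the foot lifted 8 mm +- 1.5 mm; both keys are up (all of step 3 and value of joint each of key_blue, key_green below 0.0015 m); the robot touches nothing.
It fails at once if the blue key is pressed while the thickness does not stand on the gauge (specimen not on its broad face under the foot against the stop) (value of joint key_blue above 0.0035 m and not (x of specimen in the frame of seat between -0.0225 and -0.0175 m and y of specimen in the frame of seat between -0.016 and 0.016 m and angle between the z axis of specimen and the z axis of gauge, either way round below 0.06 rad and angle between the x axis of specimen and the x axis of gauge, either way round below 0.07 rad and value of joint spindle between 0.0005 and 0.0035 m)).
It fails at once if the green key is pressed while the width does not stand on the gauge (specimen not on its narrow face under the foot against the stop) (value of joint key_green above 0.0035 m and not (x of specimen in the frame of seat between -0.0195 and -0.0145 m and y of specimen in the frame of seat between -0.016 and 0.016 m and angle between the x axis of specimen and the z axis of gauge, either way round below 0.06 rad and angle between the z axis of specimen and the x axis of gauge, either way round below 0.07 rad and value of joint spindle between 0.0065 and 0.0095 m)).
It fails at once if the specimen is rammed against the stop bracket (over 60 N) (contact force between specimen and stop above 60 N).
It fails at once if a bottle or the pen is displaced by more than 15 mm (distance of any of dropper_bottle, wash_bottle, pen from where it was at the start of the episode above 0.015 m).
It fails at once if a bottle is tipped (angle between any of dropper_bottle, wash_bottle's own z axis and vertical above 0.3 rad).
It also fails if it takes over 70 s, if anything falls off the work surface, if the arm or the gripper's body presses on something with over 40 N, if the wrist force passes 120 N, or if a joint passes its speed limit or range.

## Robot

A 6-joint arm with a two-finger parallel gripper is mounted at the origin on a cart in front of the work surface, level with it; the furniture and walls round the work are solid. World frame = base frame: x ahead of the robot, y to its left, z up, the work surface at z = 0. Lengths are in m, angles in rad, forces in N, time in s.
With the tool pointing down it reaches from about 0.35 to 0.975 m from the base axis. Payload 4.9 kg.
Tool frame: the origin (TCP) lies midway between the tips of the shut fingers; the grasp point (between the pads) lies 19 mm behind it (ctrl.hold_point_z is the distance from the TCP to the grasp point, in m); z points along the fingers, y is the line along which they close (so a half turn about z gives the same grasp; the last joint's range is limited). The gripper opens to 85 mm and grips with 20 to 120 N. Pads are 22 mm wide; open, the fingers measure 114 mm over their backs; the gripper's body (76 mm by 85 mm) begins 54 mm behind the grasp point. The pads swing forward as they close: fully open they stand 13 mm farther back than shut.
Start: joints at [1.161, 0.053, 1.613, -0, 1.476, -0.119], TCP at [0.179, 0.599, 0.231] pointing down, gripper open.
Joint ranges: [-3.01, 3.01], [-1.01, 2.22], [0.06, 2.58], [-1.02, 4.17], [0.09, 2.62], [-3.14, 3.14]. Speed limits (rad/s): [2.57, 2.57, 3.14, 3.14, 3.14, 3.14].

## Interface

Orientations are given as a rotation vector (axis times angle).
In Python, from station import status, viewer, finish_job, ctrl gives the robot as it stands.
- The arm moves only by the shell command python3 -m jog 'ROWS' [FORCE]. ROWS is JSON, a list of rows, each a list of 7 numbers: the turn, a rotation vector about the tool's x, y, z each as a share of 5 degrees, from -1 to 1, then the shift along the tool's x, y, z each as a share of 30 mm, from -1 to 1, then the opening, from -1 (shut) to 1 (fully open). A call has 1 to 5 rows; each row shifts and turns the commanded pose from where the row before left it, along the tool's axes as they then stand; what a row does not reach is not made up. A row lasts 1/8 s, in which the tool goes at most 62.5 mm and 10.7 degrees, less where a joint would pass 70% of its speed; a pose out of reach is approached as far as the arm can. A call with a number of a shift or a turn outside -1 to 1 is refused whole. A call with a gripper value outside its range is refused whole. The fingers move at their own pace and stop on an object; FORCE is the grip in N (left out, the last holds). Time passes only in rows, so rows that do not move let the fingers close. It gives the time, the measured TCP pose, the force, the opening and the grip force at its end, in the units of the state.
- status.get_obs(): the state, without advancing time (a new reading comes with each control period).
- viewer.get_image(name): name is "side" or "top" or "wrist"; returns a dict with "img" (480x640x3 uint8, red, green, blue), "fovy" (degrees; the focal length in pixels is half the picture's height over the tangent of half this angle, whatever the lens; pixels are square), "cx", "cy" (the principal point, pixels), "distortion" ([k1, k2, p1, p2, k3] as OpenCV has them; the pictures are not rectified), "rvec" (rotation vector, rad) and "tvec" (3), from world to camera coordinates, as OpenCV has them. Camera axes: x right, y down, z forward; pixel columns grow to the right and rows downward; lengths in m; the calibration is good to about 2 mm. A picture is of the moment at which its call begins. There is no depth.
- finish_job(): hands the job in; it is judged then, once.
The state is a dict: "t": time; "q": joint angles; "dq": joint speeds; "effort": joint torques, N m; "tool_pos": TCP position; "tool_rot": TCP orientation; "contact_force": force on the tool from outside, world axes, zero at the start; "wrist_torque": the same for the moment, N m; "opening": finger opening in m; "grip_force": force on a finger pad.
Only numpy, scipy, OpenCV 4.12 (cv2) and the standard library are available. Lean on these libraries where they do the work, as an engineer would, in place of code of your own. Each camera call takes 0.05 s, during which the arm holds its last target. There are 200 camera calls.

## Working session

There is one attempt and no reset: what is moved stays moved. The work goes in short steps, Python scripts to look and compute and a shell command to move; the robot and the scene stay as the last step left them, time stands still between calls to the robot, and variables do not carry over. Pictures are saved under pics/ and viewed, at most 10 in all, crops included, and the job is handed in when it is done.

```bash
ls; mkdir -p pics
python3 - <<'E'
from station import status, viewer, ctrl
import cv2, numpy as np
o=status.get_obs(); print({k:np.round(v,3) for k,v in o.items()}, ctrl.hold_point_z)
for n in("side","top","wrist"):
    d=viewer.get_image(n); cv2.imwrite(f"pics/{n}0.png",d["img"][:,:,::-1]); np.save(f"pics/{n}0.npy",d,allow_pickle=True)
    R=cv2.Rodrigues(np.array(d["rvec"]))[0]; print(n,d["fovy"],d["cx"],d["cy"],d["distortion"],-R.T@np.array(d["tvec"]).ravel(),R[2])
E
```

```text
pics
{'t': np.float64(0.0), 'q': array([ 1.161,  0.053,  1.614, -0.   ,  1.476, -0.119]), 'dq': array([-0.002,  0.001,  0.   ,  0.001,  0.   ,  0.   ]), 'effort': array([-0.0000e+00, -3.9369e+01, -3.7018e+01, -0.0000e+00,  7.0000e-03,
       -0.0000e+00]), 'tool_pos': array([0.179, 0.598, 0.23 ]), 'tool_rot': array([-4.550e-01, -3.108e+00,  3.000e-03]), 'contact_force': array([-0.139, -0.152,  0.131]), 'wrist_torque': array([-0.012,  0.004, -0.031]), 'grip_force': np.float64(0.0), 'opening': np.float64(0.086)} 0.0187
side 45.77681510154281 325.7408195826892 243.26185453126396 [-0.13145261  0.          0.          0.          0.        ] [0.53985546 1.26970371 0.77301409] [-0.02040274 -0.83417544 -0.55112163]
top 50.012439916939606 319.80365033921163 240.22007511034312 [0.00703855 0.         0.         0.         0.        ] [0.31070592 0.27694308 1.42969552] [ 0.15807848 -0.00189147 -0.98742474]
wrist 67.86776424731687 313.4875252039267 241.62933122807738 [-0.02415221  0.          0.          0.          0.        ] [0.1005845  0.62219447 0.37395968] [ 0.30317241 -0.09323125 -0.94836408]
```

View pics/side0.png

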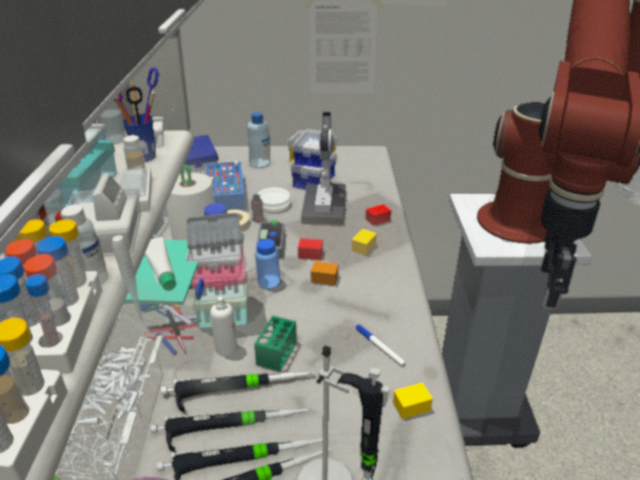

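View pics/top0.png

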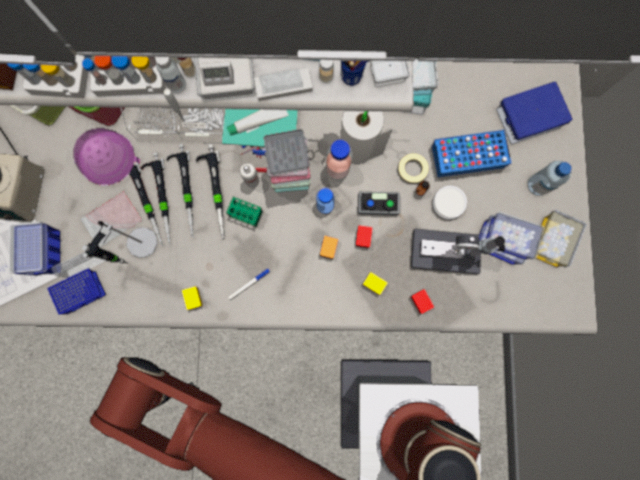

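The side view shows the orange specimen at (325,272), the gauge at (325,180) and the keys at (270,235). In the top view the specimen is at (328,247), the gauge at (446,252) with its column to the right (so its opening faces +y), and the box at (379,203).

```bash
cat > h.py <<'E'
import numpy as np, cv2
from scipy.spatial.transform import Rotation as Ro
def cam(d):
    f=240/np.tan(np.radians(d["fovy"])/2); K=np.array([[f,0,d["cx"]],[0,f,d["cy"]],[0,0,1]])
    R=cv2.Rodrigues(np.array(d["rvec"],float))[0]; t=np.array(d["tvec"],float).ravel()
    return K,np.array(d["distortion"],float),R,t
def ray(d,uv):
    K,D,R,t=cam(d); p=cv2.undistortPoints(np.array(uv,float).reshape(-1,1,2),K,D)[:,0]
    v=np.c_[p,np.ones(len(p))]@R; return -R.T@t, v/np.linalg.norm(v,axis=1)[:,None]
def plane(d,uv,z):
    c,v=ray(d,uv); return c+v*((z-c[2])/v[:,2])[:,None]
def tri(d1,a,d2,b):
    c1,v1=ray(d1,[a]);c2,v2=ray(d2,[b]);A=np.c_[v1[0],-v2[0]];s=np.linalg.lstsq(A,c2-c1,rcond=None)[0]
    p,q=c1+s[0]*v1[0],c2+s[1]*v2[0]; return (p+q)/2,np.linalg.norm(p-q)
def proj(d,P):
    K,D,R,t=cam(d); return cv2.projectPoints(np.array(P,float).reshape(-1,1,3),np.array(d["rvec"],float),t,K,D)[0][:,0]
def mask(img,h0,h1,s=120,v=60):
    return cv2.inRange(cv2.cvtColor(img,cv2.COLOR_RGB2HSV),(h0,s,v),(h1,255,255))
def blobs(m,amin=15):
    n,l,st,c=cv2.connectedComponentsWithStats(m); return [(np.round(c[i],1),st[i]) for i in range(1,n) if st[i][4]>=amin]
def load(n): return np.load(f"pics/{n}.npy",allow_pickle=True).item()
E
python3 - <<'E'
from h import *
for n in("top0","side0"):
    d=load(n); im=d["img"]
    for nm,a in(("orange",(8,19)),("blue",(100,125)),("green",(45,85))):
        for c,s in blobs(mask(im,*a,s=90),6):
            if 230<c[0]<500 and 120<c[1]<320: print(n,nm,c,s)
a=load("top0")["img"][170:310,310:530]; b=load("side0")["img"][100:300,230:390]
f=lambda x,w,h:cv2.resize(x,(w,h),interpolation=cv2.INTER_CUBIC)
cv2.imwrite("pics/crop1.png",f(load("top0")["img"][185:285,355:515],800,500)[:,:,::-1])
cv2.imwrite("pics/crop2.png",f(load("side0")["img"][100:250,250:400],600,600)[:,:,::-1])
E
```

```text
top0 orange [366.1 121.8] [363 118   6   7  16]
top0 orange [420.5 189. ] [416 181  11  15  91]
top0 orange [328.4 246.9] [320 236  18  23 315]
top0 blue [470.5 153.9] [ 432  130   79   47 2141]
top0 blue [339.8 148.9] [331 139  19  21 301]
top0 blue [258.9 151.8] [253 149  13   6  51]
top0 blue [325. 200.] [317 188  17  25 356]
top0 blue [369.8 202.6] [366 199   9   8  57]
top0 blue [492.  220.6] [490 218   5   7  20]
top0 blue [484.8 223.6] [483 221   4   6  13]
top0 blue [480.  235.2] [479 233   3   5   8]
top0 blue [488.  234.3] [487 232   3   6  13]
top0 blue [262.1 274. ] [256 269  13  11  58]
top0 green [254.4 127.6] [ 223  109   74   38 1425]
top0 green [448.5 141. ] [448 140   2   3   6]
top0 green [487.8 142.2] [487 141   3   3   6]
top0 green [468.5 145. ] [468 144   2   3   6]
top0 green [452.  159.5] [451 159   3   2   6]
top0 green [465.7 164. ] [465 163   3   3   7]
top0 green [453.2 165.8] [452 165   3   3   6]
top0 green [243.7 211.5] [227 197  35  29 578]
top0 green [389.6 203.3] [386 200   8   8  53]
side0 orange [324.  272.4] [311 259  28  26 580]
side0 blue [307.6 159.6] [295 152  27  15 298]
side0 blue [331.8 170.6] [330 163   4  15  44]
side0 blue [303.8 180.4] [293 173  27  16 248]
side0 blue [267.6 261.6] [ 256  231   24   58 1021]
side0 green [274. 222.] [272 221   5   3  15]
```

View pics/crop1.png

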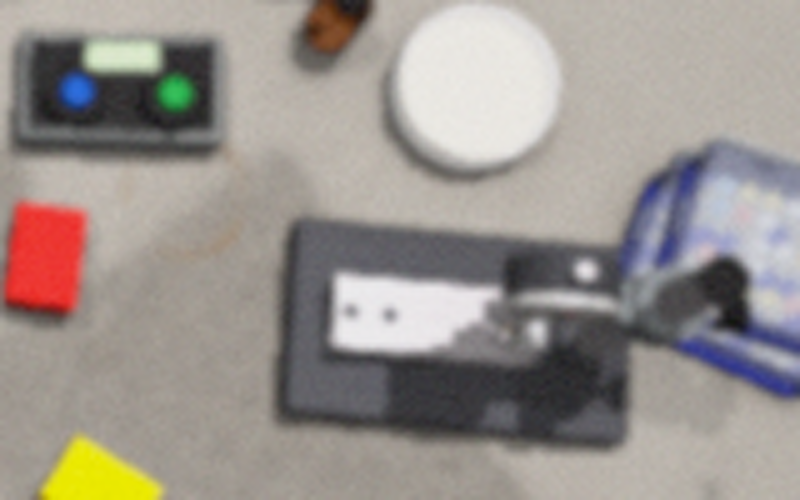

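View pics/crop2.png

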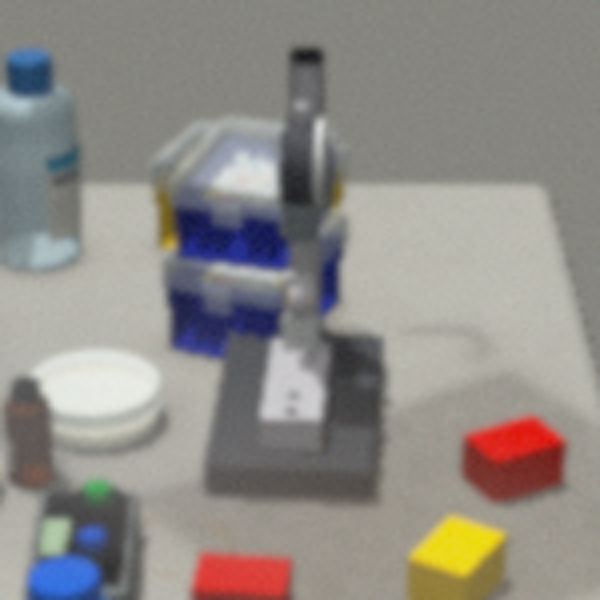

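Crop 1 shows the anvil's front edge at (331,272)-(330,350), crop scale 5. The base's front edge is at x≈292 and the keys are at (77,91) and (176,92). Crop 2 shows the anvil's front corners at (262,418) and (325,420), scale 4.

Run:
```python
from h import *
T=load("top0");S=load("side0")
t=lambda x,y:(355+(x+.5)/5-.5,185+(y+.5)/5-.5); s=lambda x,y:(250+(x+.5)/4-.5,100+(y+.5)/4-.5)
for nm,a,b in(("anvL",t(332,271),s(325,420)),("anvl",t(332,271),s(263,418)),("anvr",t(329,351),s(325,420)),("blue",(369.8,202.6),s(92,535)),("green",(389.6,203.3),s(97,488))):
    print(nm,*tri(T,a,S,b))
print("anv plane",plane(T,[t(332,271),t(329,351),t(500,287),t(440,358)],.05))
print("base plane",plane(T,[t(300,220),t(287,413),t(500,236),t(620,442)],.026))
print("keys plane",plane(T,[(369.8,202.6),(389.6,203.3)],.036))
for n,d in(("top",T),("side",S)):
    m=mask(d["img"],8,19,90); m=m*0+np.uint8(cv2.connectedComponents(m)[1]==cv2.connectedComponents(m)[1][int(247 if n=="top" else 272),int(328 if n=="top" else 324)])*255
    c=cv2.findContours(m,0,1)[0][0]
    print(n,cv2.minAreaRect(c)); hull=cv2.approxPolyDP(cv2.convexHull(c),2.5,True)[:,0]
    print(hull.tolist()); 
    hs=cv2.cvtColor(d["img"],cv2.COLOR_RGB2HSV)[m>0]; print(np.percentile(hs[:,2],[5,30,50,70,95]))
    if n=="top":
        bx=cv2.boxPoints(cv2.minAreaRect(c)); print(plane(d,bx,.034),plane(d,bx,.0))
for nm,uv in(("dropper",(420,190)),("wash",(325,200)),("pen",(249,284))): print(nm,plane(T,[uv],.05 if nm!="pen" else .007))
```

```text
anvL [0.51713582 0.00527495 0.06141676] 0.041192216528317144
anvl [5.37718369e-01 4.48328113e-04 5.48842390e-02] 0.0023111107404437284
anvr [0.4961018  0.00232102 0.05400977] 0.0016682379968137268
blue [0.63755153 0.13880855 0.0539322 ] 0.00018606945449502145
green [0.63724925 0.08435977 0.05306821] 0.0013941447914066559
anv plane [[ 0.53969345 -0.00070025  0.05      ]
 [ 0.49580464  0.00164825  0.05      ]
 [ 0.53227911 -0.0918166   0.05      ]
 [ 0.49290178 -0.05832229  0.05      ]]
base plane [[ 0.57208743  0.01175768  0.026     ]
 [ 0.46439304  0.02045416  0.026     ]
 [ 0.56476547 -0.09899844  0.026     ]
 [ 0.45122305 -0.16159425  0.026     ]]
keys plane [[0.6417151  0.13701659 0.036     ]
 [0.64057425 0.08204111 0.036     ]]
top ((328.35296630859375, 247.08827209472656), (14.794671058654785, 21.3431339263916), 14.03624439239502)
[[324, 236], [337, 239], [332, 258], [320, 255]]
[163.  227.2 235.  235.  237. ]
[[0.49138601 0.27696877 0.034     ]
 [0.54902062 0.26358576 0.034     ]
 [0.53962002 0.22399982 0.034     ]
 [0.48210358 0.23762486 0.034     ]] [[0.49578749 0.2769694  0.        ]
 [0.55482611 0.26326037 0.        ]
 [0.5451965  0.22271009 0.        ]
 [0.48627893 0.23666704 0.        ]]
side ((323.8118591308594, 272.48797607421875), (26.8505859375, 23.201900482177734), 10.784297943115234)
[[338, 264], [334, 284], [311, 281], [315, 259]]
[111.  117.  153.5 214.3 220. ]
dropper [[ 6.76168056e-01 -1.73357451e-04  5.00000000e-02]]
wash [[0.64380233 0.26164612 0.05      ]]
pen [[0.41310404 0.46786359 0.007     ]]
```

```bash
cat >> h.py <<'E'
GY=-94.3  # gauge yaw deg
def Rt(yaw,lean):
    """tool y at yaw (deg); tool z down, leaning so the body is tilted towards tool +x by lean deg"""
    y=np.array([np.cos(np.radians(yaw)),np.sin(np.radians(yaw)),0]); x=np.cross(y,[0,0,-1.])
    l=np.radians(lean); z=-x*np.sin(l)+np.array([0,0,-np.cos(l)]); return np.c_[np.cross(y,z),y,z]
def plan(pos,R,n,cur=None):
    from station import status
    o=status.get_obs(); p=np.array(o["tool_pos"]); A=Ro.from_rotvec(o["tool_rot"])
    if cur is not None: p,A=np.array(cur[0],float),Ro.from_matrix(cur[1])
    B=Ro.from_matrix(R); w=(A.inv()*B).as_rotvec()
    for i in range(n):
        Ai=A*Ro.from_rotvec(w*i/n); d=Ai.inv().apply((np.array(pos)-p)/n)
        print(np.round(np.r_[np.degrees(w/n)/5,d/.03],2).tolist())
E
python3 - <<'E'
from h import *
plan([.515,.255,.20],Rt(-13,0),17)
E
```

```text
[-0.0, 0.0, 1.02, -0.82, -0.46, 0.06]
[-0.0, 0.0, 1.02, -0.86, -0.38, 0.06]
[-0.0, 0.0, 1.02, -0.89, -0.3, 0.06]
[-0.0, 0.0, 1.02, -0.92, -0.22, 0.06]
[-0.0, 0.0, 1.02, -0.93, -0.14, 0.06]
[-0.0, 0.0, 1.02, -0.94, -0.06, 0.06]
[-0.0, 0.0, 1.02, -0.94, 0.03, 0.06]
[-0.0, 0.0, 1.02, -0.94, 0.11, 0.06]
[-0.0, 0.0, 1.02, -0.92, 0.19, 0.06]
[-0.0, 0.0, 1.02, -0.9, 0.27, 0.06]
[-0.0, 0.0, 1.02, -0.87, 0.35, 0.06]
[-0.0, 0.0, 1.02, -0.84, 0.43, 0.06]
[-0.0, 0.0, 1.02, -0.8, 0.5, 0.06]
[-0.0, 0.0, 1.02, -0.75, 0.57, 0.06]
[-0.0, 0.0, 1.02, -0.7, 0.63, 0.06]
[-0.0, 0.0, 1.02, -0.64, 0.69, 0.06]
[-0.0, 0.0, 1.02, -0.58, 0.75, 0.06]
```

```bash
python3 -m jog '[[0,0,1,-0.82,-0.46,0.06,1],[0,0,1,-0.86,-0.38,0.06,1],[0,0,1,-0.89,-0.3,0.06,1],[0,0,1,-0.92,-0.22,0.06,1],[0,0,1,-0.93,-0.14,0.06,1]]'
python3 -m jog '[[0,0,1,-0.94,-0.06,0.06,1],[0,0,1,-0.94,0.03,0.06,1],[0,0,1,-0.94,0.11,0.06,1],[0,0,1,-0.92,0.19,0.06,1],[0,0,1,-0.9,0.27,0.06,1]]' >/dev/null
python3 -m jog '[[0,0,1,-0.87,0.35,0.06,1],[0,0,1,-0.84,0.43,0.06,1],[0,0,1,-0.8,0.5,0.06,1],[0,0,1,-0.75,0.57,0.06,1],[0,0,1,-0.7,0.63,0.06,1]]' >/dev/null
python3 -m jog '[[0,0,1,-0.64,0.69,0.06,1],[0,0,1,-0.58,0.75,0.06,1],[0,0,0,0,0,0,1],[0,0,0,0,0,0,1]]'
python3 - <<'E'
from h import *
from station import viewer,status
d=viewer.get_image("wrist"); np.save("pics/w1.npy",d,allow_pickle=True); cv2.imwrite("pics/w1.png",d["img"][:,:,::-1]); print(np.round(status.get_obs()["q"],3))
c=cv2.findContours(mask(d["img"],8,19,90),0,1)[0]; c=max(c,key=cv2.contourArea)
print(cv2.minAreaRect(c),cv2.approxPolyDP(cv2.convexHull(c),6,True)[:,0].tolist()); bx=cv2.boxPoints(cv2.minAreaRect(c)); print(plane(d,bx,.034))
E
```

```text
t: 0.78
tool_pos: [0.2787, 0.4973, 0.2218]
tool_rot: [-1.121, -2.935, 0.001]
contact_force: [0.3, -0.4, -0.2]
opening: 0.0852
grip_force: 0.0
t: 2.52
tool_pos: [0.5187, 0.2597, 0.2004]
tool_rot: [-2.434, -1.985, 0.001]
contact_force: [0.1, 0.6, 0.0]
opening: 0.0856
grip_force: 0.0
[ 0.336 -0.033  1.751  0.     1.424  0.538]
((314.5, 226.5), (49.0, 61.0), 90.0) [[343, 204], [343, 251], [284, 249], [287, 202]]
[[0.49555189 0.27942857 0.034     ]
 [0.54842676 0.26860021 0.034     ]
 [0.54041582 0.2231405  0.034     ]
 [0.48508611 0.23445617 0.034     ]]
```

View pics/w1.png

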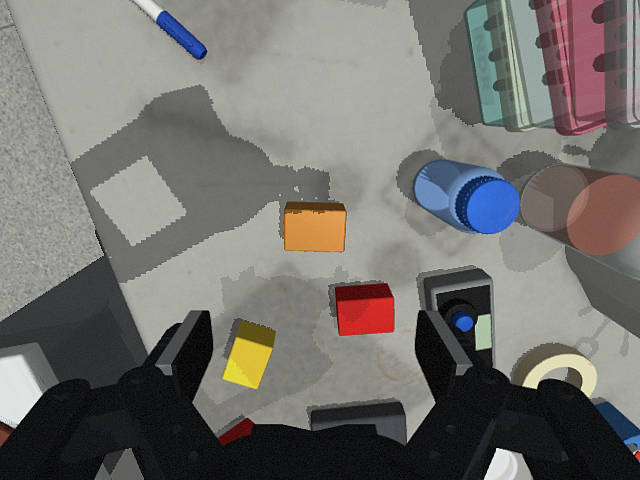

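The wrist view shows the specimen's top face at about (285..345, 209..251), the blue key at (463,323), the wash bottle on the right and the red look-alike at (365,310).

Run:
```python
from h import *
W=load("w1");T=load("top0");R=[]
for d,v in((W,195),(T,190)):
    m=mask(d["img"],8,19,90,v); m=cv2.morphologyEx(m,cv2.MORPH_CLOSE,np.ones((3,3))); c=max([c for c in cv2.findContours(m,0,1)[0] if cv2.boundingRect(c)[0]<340],key=cv2.contourArea)
    M=cv2.moments(c); uv=(M["m10"]/M["m00"],M["m01"]/M["m00"]); r=cv2.minAreaRect(c); print(r,uv); R.append(uv)
    b=plane(d,cv2.boxPoints(r),.034); print(plane(d,[uv],.034)); e=[b[(i+1)%4]-b[i] for i in range(4)]; print([(round(np.linalg.norm(x),4),round(np.degrees(np.arctan2(x[1],x[0])),1)) for x in e[:2]])
print(tri(W,R[0],T,R[1]))
print([b for b in blobs(mask(W["img"],100,125,90),30) if 440<b[0][0]<480 and b[0][1]>300])
print(tri(W,(463,323),T,(369.8,202.6)))
```

```text
((314.6929931640625, 230.20216369628906), (60.076778411865234, 39.756690979003906), 1.3322197198867798) (315.02009510661145, 230.59349593495932)
[[0.51716667 0.2480304  0.034     ]]
[(np.float64(0.0377), np.float64(75.7)), (np.float64(0.0536), np.float64(-12.9))]
((328.6764831542969, 246.2941436767578), (14.55213737487793, 19.645383834838867), 14.03624439239502) (328.709219858156, 246.32946486137973)
[[0.51755433 0.24960499 0.034     ]]
[(np.float64(0.0545), np.float64(-13.1)), (np.float64(0.04), np.float64(-103.4))]
(array([0.51717141, 0.24950346, 0.03829942]), np.float64(0.0006244711800987853))
[(array([462.8, 321.1]), array([452, 312,  21,  20, 306], dtype=int32))]
(array([0.63628604, 0.1388119 , 0.05520413]), np.float64(0.001716027624738023))
```

Run:
```python
from h import *
plan([.526,.287,.066],Rt(-13,45),9)
```

```text
[0.01, -1.0, 0.03, 0.1, 0.01, 0.5]
[0.01, -1.0, 0.03, 0.15, 0.01, 0.49]
[0.01, -1.0, 0.03, 0.19, 0.01, 0.47]
[0.01, -1.0, 0.03, 0.23, 0.01, 0.45]
[0.01, -1.0, 0.03, 0.27, 0.01, 0.43]
[0.01, -1.0, 0.03, 0.3, 0.01, 0.41]
[0.01, -1.0, 0.03, 0.34, 0.01, 0.38]
[0.01, -1.0, 0.03, 0.37, 0.01, 0.35]
[0.01, -1.0, 0.03, 0.4, 0.01, 0.31]
```

```bash
python3 -m jog '[[0.01,-1,0.03,0.1,0.01,0.5,1],[0.01,-1,0.03,0.15,0.01,0.49,1],[0.01,-1,0.03,0.19,0.01,0.47,1],[0.01,-1,0.03,0.23,0.01,0.45,1],[0.01,-1,0.03,0.27,0.01,0.43,1]]' >/dev/null
python3 -m jog '[[0.01,-1,0.03,0.3,0.01,0.41,1],[0.01,-1,0.03,0.34,0.01,0.38,1],[0.01,-1,0.03,0.37,0.01,0.35,1],[0.01,-1,0.03,0.4,0.01,0.31,1],[0,0,0,0,0,0,1]]'
python3 - <<'E'
from h import *
from station import status
plan([.513,.232,.009],Rt(-13,45),3); print(np.round(status.get_obs()["q"],3))
E
```

```text
t: 3.82
tool_pos: [0.5257, 0.2871, 0.0634]
tool_rot: [1.977, 1.577, -0.825]
contact_force: [0.5, -0.6, 0.8]
opening: 0.0851
grip_force: 0.0
[-0.0, 0.01, 0.01, -0.01, 0.0, 0.87]
[-0.0, 0.01, 0.01, -0.01, 0.0, 0.87]
[-0.0, 0.01, 0.01, -0.02, 0.0, 0.87]
[ 0.6    0.559  1.438 -0.51   1.756  0.89 ]
```

```bash
python3 -m jog '[[0,0,0,0,0,0.87,1],[0,0,0,0,0,0.87,1],[0,0,0,0,0,0.87,1],[0,0,0,0,0,0,1]]'
python3 -m jog '[[0,0,0,0,0,0,-1],[0,0,0,0,0,0,-1],[0,0,0,0,0,0,-1],[0,0,0,0,0,0,-1],[0,0,0,0,0,0,-1]]' 30
```

```text
t: 4.32
tool_pos: [0.5141, 0.2313, 0.0109]
tool_rot: [1.982, 1.574, -0.822]
contact_force: [-0.0, 0.1, -0.3]
opening: 0.0856
grip_force: 0.0
t: 4.95
tool_pos: [0.5164, 0.2336, 0.0128]
tool_rot: [1.982, 1.573, -0.815]
contact_force: [-1.0, 3.0, 5.8]
opening: 0.0555
grip_force: 32.7
```

```bash
python3 -m jog '[[0,0,0,0.7,0,-0.7,-1],[0,0,0,0.7,0,-0.7,-1],[0,0,0,0.7,0,-0.7,-1],[0,0,0,0,0,0,-1]]'
python3 - <<'E'
from h import *
plan([.522,.058,.123],Rt(-4.3,45),6)
E
```

```text
t: 5.45
tool_pos: [0.5368, 0.3218, 0.0128]
tool_rot: [1.981, 1.575, -0.814]
contact_force: [0.3, 3.4, 6.7]
opening: 0.0555
grip_force: 33.2
[-0.2, -0.0, -0.21, -1.46, 0.25, 0.59]
[-0.2, -0.0, -0.21, -1.46, 0.21, 0.59]
[-0.2, -0.0, -0.21, -1.46, 0.18, 0.6]
[-0.2, -0.0, -0.21, -1.47, 0.14, 0.6]
[-0.2, -0.0, -0.21, -1.47, 0.1, 0.6]
[-0.2, -0.0, -0.21, -1.47, 0.07, 0.6]
```

```bash
python3 -m jog '[[0,0,0,-0.7,0,-0.7,-1],[0,0,0,-0.7,0,-0.7,-1],[0,0,0,-0.9,0,-0.9,-1],[0,0,0,0,0,0,-1]]'
python3 - <<'E'
from h import *
plan([.522,.058,.123],Rt(-4.3,45),10)
E
```

```text
t: 5.95
tool_pos: [0.5374, 0.3206, 0.1133]
tool_rot: [1.986, 1.573, -0.808]
contact_force: [0.8, -0.5, -0.7]
opening: 0.0554
grip_force: 32.3
[-0.12, -0.01, -0.13, -0.64, 0.15, 0.59]
[-0.12, -0.01, -0.13, -0.64, 0.13, 0.59]
[-0.12, -0.01, -0.13, -0.64, 0.12, 0.59]
[-0.12, -0.01, -0.13, -0.64, 0.11, 0.59]
[-0.12, -0.01, -0.13, -0.64, 0.09, 0.59]
[-0.12, -0.01, -0.13, -0.64, 0.08, 0.59]
[-0.12, -0.01, -0.13, -0.64, 0.07, 0.59]
[-0.12, -0.01, -0.13, -0.64, 0.05, 0.59]
[-0.12, -0.01, -0.13, -0.64, 0.04, 0.6]
[-0.12, -0.01, -0.13, -0.64, 0.03, 0.6]
```

```bash
python3 -m jog '[[-0.12,-0.01,-0.13,-0.64,0.15,0.59,-1],[-0.12,-0.01,-0.13,-0.64,0.13,0.59,-1],[-0.12,-0.01,-0.13,-0.64,0.12,0.59,-1],[-0.12,-0.01,-0.13,-0.64,0.11,0.59,-1],[-0.12,-0.01,-0.13,-0.64,0.09,0.59,-1]]' >/dev/null
python3 -m jog '[[-0.12,-0.01,-0.13,-0.64,0.08,0.59,-1],[-0.12,-0.01,-0.13,-0.64,0.07,0.59,-1],[-0.12,-0.01,-0.13,-0.64,0.05,0.59,-1],[-0.12,-0.01,-0.13,-0.64,0.04,0.6,-1],[-0.12,-0.01,-0.13,-0.64,0.03,0.6,-1]]' >/dev/null
python3 -m jog '[[0,0,0,0,0,0,-1],[0,0,0,0,0,0,-1]]'
python3 - <<'E'
from h import *
from station import viewer
f=lambda x,w,h:cv2.resize(x,(w,h),interpolation=cv2.INTER_CUBIC)
D={n:viewer.get_image(n) for n in("wrist","side")}
for n in D: np.save(f"pics/{n}2.npy",D[n],allow_pickle=True)
out=np.zeros((600,800,3),np.uint8); out[:300,:400]=f(D["wrist"]["img"],400,300); out[:,400:]=f(D["side"]["img"][130:280,260:360],400,600); 
cv2.imwrite("pics/c2.png",out[:,:,::-1])
E
```

```text
t: 7.45
tool_pos: [0.5194, 0.057, 0.1191]
tool_rot: [1.827, 1.702, -0.771]
contact_force: [-0.0, 0.4, -0.6]
opening: 0.0557
grip_force: 32.3
```

View pics/c2.png

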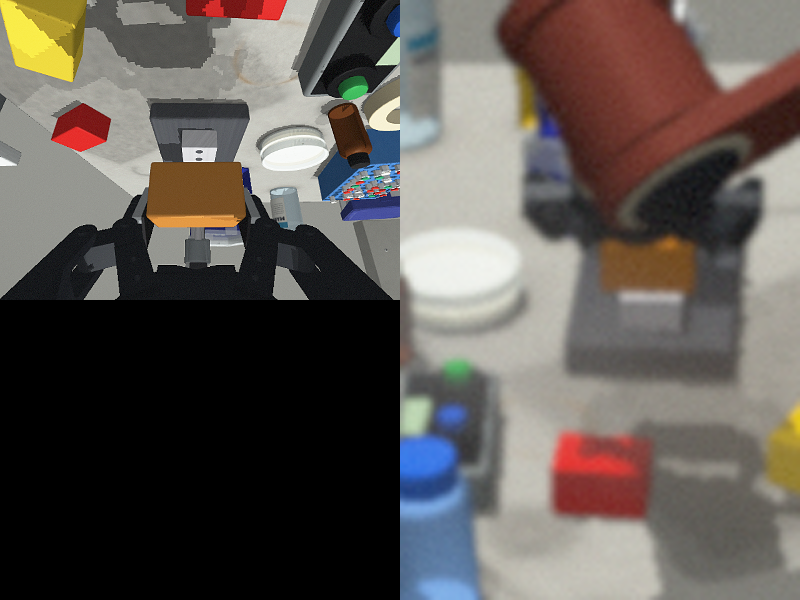

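The left half (wrist, half scale) shows the held specimen square between the pads at (198,190), with the anvil front centred behind it at (199,135) and the base corners at (150,103) and (249,104). The right half (side) shows the specimen level above the anvil.

Run:
```python
from h import *
W=load("wrist2"); cv2.imwrite("pics/c3.png",cv2.resize(W["img"][190:470,230:510],(600,600),interpolation=cv2.INTER_CUBIC)[:,:,::-1])
K,D,R,t=cam(W); print(-R.T@t,R[2])
```

```text
[0.53138587 0.21589942 0.16194806] [-0.06891313 -0.89656627 -0.4375156 ]
```

View pics/c3.png

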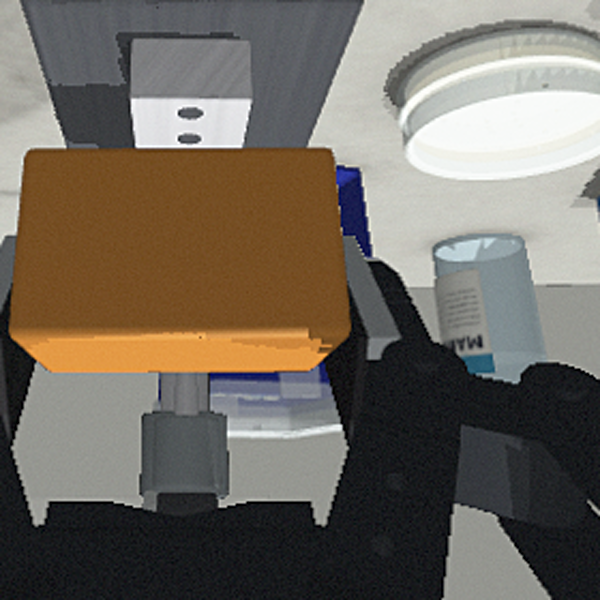

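The crop shows the anvil's front top edge at (132,99)-(252,99), its bottom edge at (133,39)-(247,40), and the specimen's back face with bottom corners (23,152), (334,151) and top corners (12,331), (349,329).

Run:
```python
from h import *
from station import status
W=load("wrist2"); s=lambda *a:[(230+(x+.5)/2.143-.5,190+(y+.5)/2.143-.5) for x,y in a]
print("top edge z50",plane(W,s((132,99),(252,99)),.05)); print("bot z26",plane(W,s((133,39),(247,40)),.026))
print("base sides",plane(W,s((24,8),(67,148),(363,2),(310,148)),.026))
o=status.get_obs(); R=Ro.from_rotvec(o["tool_rot"]).as_matrix(); p=np.array(o["tool_pos"])
print("yaw y",np.degrees(np.arctan2(R[1,1],R[0,1])),"y tilt",R[2,1],"lean",np.degrees(np.arccos(-R[2,2])),p)
# specimen back face: PnP on 4 corners (face 56 x 34, broken edges -> 55 x 33)
K,D,Rc,t=cam(W); a,b=.0265,.0155
obj=np.array([[-a,-b,0],[a,-b,0],[a,b,0],[-a,b,0]]); im=np.array(s((23,152),(334,151),(349,329),(12,331)))
ok,rv,tv=cv2.solvePnP(obj,im,K,D); Rb=Rc.T@cv2.Rodrigues(rv)[0]; c=Rc.T@(tv.ravel()-t)
print("face centre",c,"axes\n",Rb)
```

```text
top edge z50 [[ 0.49903523 -0.00356768  0.05      ]
 [ 0.53784875 -0.00587827  0.05      ]]
bot z26 [[ 0.49827683 -0.00566325  0.026     ]
 [ 0.53701371 -0.00871005  0.026     ]]
base sides [[ 0.46591347  0.0153734   0.026     ]
 [ 0.45635862 -0.09764047  0.026     ]
 [ 0.57319446  0.01202774  0.026     ]
 [ 0.56585425 -0.10389273  0.026     ]]
yaw y -4.172200892602916 y tilt -0.005452746826340948 lean 45.47078448289395 [0.5198186  0.05741558 0.11941398]
face centre [0.52226348 0.09398958 0.12531919] axes
 [[ 0.99607188  0.01805652 -0.08668777]
 [-0.0870511   0.02041354 -0.99599468]
 [-0.01621459  0.99962856  0.02190519]]
```

```bash
python3 -m jog '[[0,0,0,-0.18,0.02,0.61,-1],[0,0,0,-0.18,0.02,0.61,-1],[0,0,0,-0.18,0.02,0.61,-1],[0,0,0,-0.18,0.02,0.61,-1],[0,0,0,-0.18,0,0.61,-1]]' >/dev/null
python3 -m jog '[[0,0,0,-0.19,0,0.62,-1],[0,0,0,0,0,0,-1],[0,0,0,0,0,0,-1]]'
cat >> h.py <<'E'
G0=np.array([.5122,-.0785]); gx=np.array([-.0732,-.9973]); gy=np.array([.9973,-.0732])
def g(p): d=np.array(p[:2])-G0; return np.r_[d@gx,d@gy,p[2]]
def st():
    from station import status
    o=status.get_obs(); R=Ro.from_rotvec(o["tool_rot"]).as_matrix(); f=np.array(o["contact_force"])
    print("t %.2f"%o["t"],"gauge-frame TCP mm",np.round(1000*g(o["tool_pos"]),1),"yaw %.1f lean %.1f roll %.3f"%(np.degrees(np.arctan2(R[1,1],R[0,1])),np.degrees(np.arctan2(np.hypot(R[0,2],R[1,2])*np.sign(R[2,0]*-1),-R[2,2])),R[2,1]),"F along gx,gy,z",np.round([f[:2]@gx,f[:2]@gy,f[2]],1),"open %.4f grip %.1f"%(o["opening"],o["grip_force"]),"q",np.round(o["q"],2))
E
python3 -c "from h import *;st()"
```

```text
t: 8.55
tool_pos: [0.5147, -0.0445, 0.0661]
tool_rot: [1.827, 1.701, -0.77]
contact_force: [0.2, -0.4, -0.8]
opening: 0.0555
grip_force: 32.3
t 8.55 gauge-frame TCP mm [-34.1   0.   66.1] yaw -4.2 lean 45.5 roll -0.005 F along gx,gy,z [ 0.4  0.3 -0.8] open 0.0555 grip 32.3 q [ 0.15  0.17  1.94 -0.79  1.35  0.53]
```

```bash
python3 -m jog '[[0,0,0,0.047,0,0.047,-1],[0,0,0,0,0,0,-1]]' >/dev/null; python3 -c "from h import *;st()"; python3 -m jog '[[0,0,0,0.035,0,0.035,-1],[0,0,0,0,0,0,-1]]'>/dev/null; python3 -c "from h import *;st()"
```

```text
t 8.80 gauge-frame TCP mm [-34.5  -0.   64. ] yaw -4.2 lean 45.5 roll -0.005 F along gx,gy,z [ 0.3  1.  -2.3] open 0.0553 grip 32.3 q [ 0.15  0.18  1.94 -0.79  1.34  0.54]
t 9.05 gauge-frame TCP mm [-34.3   0.2  63.1] yaw -4.2 lean 45.5 roll -0.004 F along gx,gy,z [-1.8 -2.3  4.3] open 0.0557 grip 32.9 q [ 0.15  0.18  1.94 -0.8   1.34  0.54]
```

```bash
python3 -m jog '[[0,0,0,-0.127,0,0.107,-1],[0,0,0,-0.117,0,0.119,-1],[0,0,0,-0.117,0,0.119,-1],[0,0,0,-0.117,0,0.119,-1],[0,0,0,0,0,0,-1]]' >/dev/null; python3 -c "from h import *;st()"
python3 -m jog '[[0,0,0,-0.117,0,0.119,-1],[0,0,0,-0.117,0,0.119,-1],[0,0,0,0,0,0,-1]]' >/dev/null; python3 -c "from h import *;st()"
```

```text
t 9.68 gauge-frame TCP mm [-13.3  -0.1  63.2] yaw -4.2 lean 45.5 roll -0.005 F along gx,gy,z [2.  1.2 2. ] open 0.0556 grip 32.5 q [ 0.11  0.16  1.96 -0.81  1.32  0.52]
t 10.05 gauge-frame TCP mm [-3.6 -0.  63.2] yaw -4.2 lean 45.5 roll -0.004 F along gx,gy,z [-0.2  0.8  2.5] open 0.0556 grip 32.7 q [ 0.09  0.16  1.96 -0.82  1.31  0.51]
```

```bash
for i in 1; do python3 -m jog '[[0,0,0,-0.07,0,0.071,-1],[0,0,0,-0.07,0,0.071,-1],[0,0,0,-0.07,0,0.071,-1],[0,0,0,0,0,0,-1]]' >/dev/null; done; python3 -c "from h import *;st()"
python3 -m jog '[[0,0,0,-0.07,0,0.071,-1],[0,0,0,-0.05,0,0.05,-1],[0,0,0,0,0,0,-1]]' >/dev/null; python3 -c "from h import *;st()"
```

```text
t 10.55 gauge-frame TCP mm [ 4.8  0.1 63.1] yaw -4.2 lean 45.5 roll -0.004 F along gx,gy,z [-4.8  0.7  4.7] open 0.0557 grip 33.2 q [ 0.08  0.15  1.97 -0.82  1.29  0.5 ]
t 10.93 gauge-frame TCP mm [10.  -0.  63.1] yaw -4.2 lean 45.5 roll -0.005 F along gx,gy,z [-4.   1.   5.4] open 0.0559 grip 33.2 q [ 0.07  0.15  1.97 -0.83  1.29  0.49]
```

```bash
for i in 1 2 3; do echo; done >/dev/null
python3 -m jog '[[0,0,0,-0.035,0,0.035,-1],[0,0,0,-0.035,0,0.035,-1],[0,0,0,0,0,0,-1]]' >/dev/null; python3 -c "from h import *;st()"
python3 -m jog '[[0,0,0,-0.035,0,0.035,-1],[0,0,0,0,0,0,-1]]' >/dev/null; python3 -c "from h import *;st()"
```

```text
t 11.30 gauge-frame TCP mm [12.9 -0.  63.1] yaw -4.2 lean 45.5 roll -0.005 F along gx,gy,z [-3.7 -0.3  3.8] open 0.0554 grip 33.3 q [ 0.06  0.15  1.97 -0.83  1.28  0.49]
t 11.55 gauge-frame TCP mm [13.5 -0.  63. ] yaw -4.2 lean 45.4 roll -0.004 F along gx,gy,z [-10.5  -0.1   7.5] open 0.0556 grip 33.9 q [ 0.06  0.15  1.97 -0.83  1.28  0.49]
```

```bash
python3 -m jog '[[0,0,0,-0.025,0,0.025,-1],[0,0,0,0,0,0,-1]]' >/dev/null; python3 -c "from h import *;st()"
python3 - <<'E'
from h import *
from station import viewer
f=lambda x,w,h:cv2.resize(x,(w,h),interpolation=cv2.INTER_CUBIC)
D={n:viewer.get_image(n) for n in("wrist","top")}
for n in D: np.save(f"pics/{n}3.npy",D[n],allow_pickle=True)
out=np.zeros((600,800,3),np.uint8); out[:400,:400]=f(D["wrist"]["img"][190:470,180:460],400,400); out[:400,400:]=f(D["top"]["img"][205:295,410:500],400,400)
cv2.imwrite("pics/c4.png",out[:400,:,::-1])
E
```

```text
t 11.80 gauge-frame TCP mm [13.5  0.  63. ] yaw -4.2 lean 45.3 roll -0.004 F along gx,gy,z [-16.5  -1.3   8.4] open 0.0554 grip 34.6 q [ 0.06  0.15  1.97 -0.82  1.28  0.49]
```

View pics/c4.png

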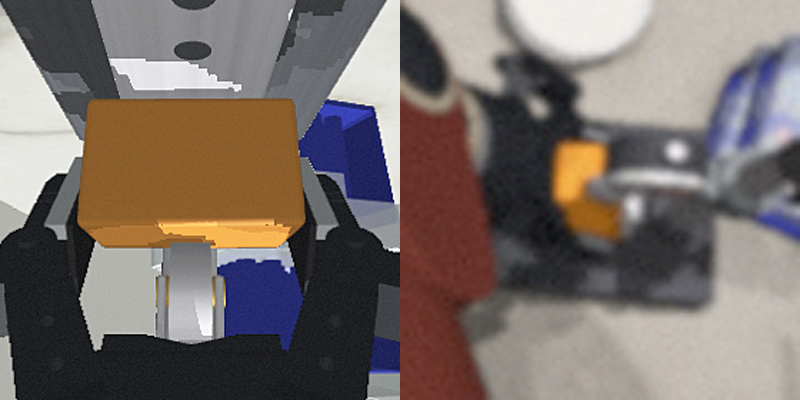

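The wrist crop shows the specimen under the roller, which sits on its top face at (190,240). It is centred and square, and the force says it is against the stop. I'll ease the push and let go.

```bash
python3 -m jog '[[0,0,0,0.025,0,-0.03,-1],[0,0,0,0,0,0,-1]]' >/dev/null; python3 -c "from h import *;st()"
python3 -m jog '[[0,0,0,0,0,0,0.3],[0,0,0,0,0,0,1],[0,0,0,0,0,0,1],[0,0,0,0,0,0,1]]' >/dev/null; python3 -c "from h import *;st()"
python3 -m jog '[[0,0,0,0,0,-0.5,1],[0,0,0,0,0,-0.9,1],[0,0,0,0,0,-1,1],[0,0,0,0,0,-1,1]]' >/dev/null; python3 -c "from h import *;st()"
python3 - <<'E'
from h import *
from station import viewer
D={n:viewer.get_image(n) for n in("wrist","side","top")}
for n in D: np.save(f"pics/{n}4.npy",D[n],allow_pickle=True)
cv2.imwrite("pics/w4.png",D["wrist"]["img"][:,:,::-1])
E
```

```text
t 12.15 gauge-frame TCP mm [13.4  0.  63.1] yaw -4.2 lean 45.4 roll -0.004 F along gx,gy,z [-8.1  1.1  5.4] open 0.0558 grip 33.7 q [ 0.06  0.15  1.97 -0.83  1.28  0.49]
t 12.65 gauge-frame TCP mm [14.8 -1.1 62.3] yaw -4.2 lean 45.5 roll -0.007 F along gx,gy,z [ 0.1  0.6 -0.5] open 0.0855 grip 0.0 q [ 0.06  0.15  1.98 -0.83  1.28  0.49]
t 13.15 gauge-frame TCP mm [-5.950e+01  1.000e-01  1.359e+02] yaw -4.2 lean 45.5 roll -0.005 F along gx,gy,z [0.6 1.  0.1] open 0.0853 grip 0.0 q [ 0.19  0.08  1.9  -0.76  1.47  0.47]
```

View pics/w4.png

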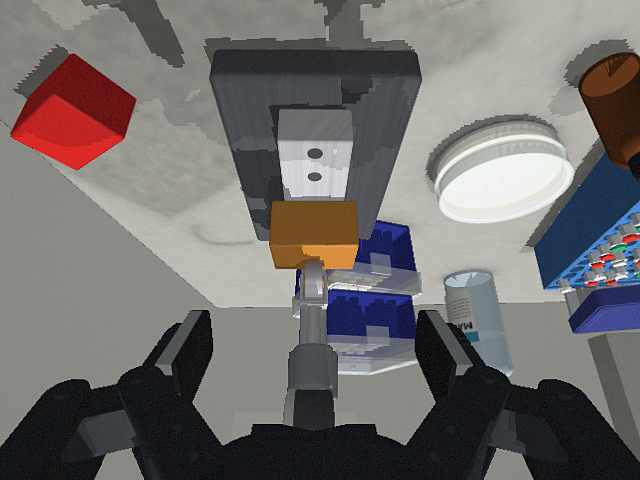

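The wrist view shows the specimen released and standing at (314,235), with the roller on top at (314,268). It looks square to the base edges, and nothing else has moved.

Run:
```python
from h import *
W=load("wrist4")
b=plane(W,[(272,202),(357,201)],.052); a=plane(W,[(279,141),(352,141)],.05); print([g(x) for x in b],[g(x) for x in a])
plan([.637,.139,.16],Rt(-4,0),10)
```

```text
[array([-0.01795186, -0.0278478 ,  0.052     ]), array([-0.01970028,  0.02825332,  0.052     ])] [array([-0.07434464, -0.01844284,  0.05      ]), array([-0.07460392,  0.01973019,  0.05      ])]
[-0.0, 0.91, -0.0, 0.33, 0.36, -0.45]
[-0.0, 0.91, -0.0, 0.37, 0.36, -0.42]
[-0.0, 0.91, -0.0, 0.4, 0.36, -0.39]
[-0.0, 0.91, -0.0, 0.43, 0.36, -0.36]
[-0.0, 0.91, -0.0, 0.46, 0.36, -0.32]
[-0.0, 0.91, -0.0, 0.48, 0.36, -0.29]
[-0.0, 0.91, -0.0, 0.5, 0.36, -0.25]
[-0.0, 0.91, -0.0, 0.52, 0.36, -0.21]
[-0.0, 0.91, -0.0, 0.53, 0.36, -0.17]
[-0.0, 0.91, -0.0, 0.55, 0.36, -0.12]
```

```bash
python3 -m jog '[[0,0.91,0,0.33,0.36,-0.45,1],[0,0.91,0,0.37,0.36,-0.42,0],[0,0.91,0,0.4,0.36,-0.39,-1],[0,0.91,0,0.43,0.36,-0.36,-1],[0,0.91,0,0.46,0.36,-0.32,-1]]' >/dev/null
python3 -m jog '[[0,0.91,0,0.48,0.36,-0.29,-1],[0,0.91,0,0.5,0.36,-0.25,-1],[0,0.91,0,0.52,0.36,-0.21,-1],[0,0.91,0,0.53,0.36,-0.17,-1],[0,0.91,0,0.55,0.36,-0.12,-1]]' >/dev/null
python3 -m jog '[[0,0,0,0,0,0,-1],[0,0,0,0,0,0,-1]]'
python3 - <<'E'
from h import *
from station import viewer
d=viewer.get_image("wrist"); np.save("pics/w5.npy",d,allow_pickle=True); T=load("top0")
B=blobs(mask(d["img"],100,125,90),80);Gr=blobs(mask(d["img"],45,85,90),80); print(B,Gr)
for z in(.036,.045,.055): print(z,"blue",[plane(d,[b[0]],z)[0,:2].round(4) for b in B if b[1][4]<1500],"green",[plane(d,[b[0]],z)[0,:2].round(4) for b in Gr],"top",plane(T,[(369.8,202.6),(389.6,203.3)],z)[:,:2].round(4).tolist())
for b in B: print(b[0],tri(d,b[0],T,(369.8,202.6)))
for b in Gr: print(b[0],tri(d,b[0],T,(389.6,203.3)))
E
```

```text
t: 14.8
tool_pos: [0.6358, 0.1369, 0.1567]
tool_rot: [-2.299, -2.135, 0.009]
contact_force: [-0.2, 1.1, 0.4]
opening: 0.0001
grip_force: 0.0
[(array([312.1,  46. ]), array([ 268,    0,   90,  101, 7363], dtype=int32)), (array([587.3,  83.7]), array([  520,     0,   120,   155, 14679], dtype=int32)), (array([317.1, 238.9]), array([305, 226,  25,  27, 485], dtype=int32)), (array([509.2, 401.4]), array([ 470,  381,   71,   50, 1343], dtype=int32)), (array([427. , 415.8]), array([418, 407,  20,  20, 119], dtype=int32))] []
0.036 blue [array([0.6371, 0.1321]), array([ 0.8041, -0.0393]), array([ 0.7281, -0.0504])] green [] top [[0.6417, 0.137], [0.6406, 0.082]]
0.045 blue [array([0.6373, 0.135 ]), array([ 0.7986, -0.0305]), array([ 0.7252, -0.0413])] green [] top [[0.6396, 0.1379], [0.6384, 0.0833]]
0.055 blue [array([0.6375, 0.1383]), array([ 0.7925, -0.0207]), array([ 0.722 , -0.0311])] green [] top [[0.6372, 0.1389], [0.6361, 0.0847]]
[312.1  46. ] (array([0.61082514, 0.19034579, 0.30550782]), np.float64(0.08393837532103768))
[587.3  83.7] (array([0.53507855, 0.19583363, 0.4616133 ]), np.float64(0.03355573464781621))
[317.1 238.9] (array([0.63728832, 0.13874537, 0.0555513 ]), np.float64(0.0006214075526891322))
[509.2 401.4] (array([0.6252434, 0.1743934, 0.2633143]), np.float64(0.07917811341908895))
[427.  415.8] (array([0.62813663, 0.15952704, 0.23753379]), np.float64(0.06699332456015174))
```

```bash
python3 -m jog '[[0,0,0,0.06,0.03,0.8,-1],[0,0,0,0,0,0.9,-1],[0,0,0,0,0,0.9,-1],[0,0,0,0,0,0.45,-1],[0,0,0,0,0,0,-1]]'
python3 -m jog '[[0,0,0,0,0,0.13,-1],[0,0,0,0,0,0,-1]]'
python3 -m jog '[[0,0,0,0,0,0.1,-1],[0,0,0,0,0,0,-1]]'
```

```text
t: 15.48
tool_pos: [0.6361, 0.1393, 0.0649]
tool_rot: [-2.297, -2.135, 0.009]
contact_force: [0.2, 0.6, -0.5]
opening: -0.0002
grip_force: 0.0
t: 15.72
tool_pos: [0.6378, 0.1394, 0.0632]
tool_rot: [-2.299, -2.136, 0.003]
contact_force: [0.1, -0.8, 0.3]
opening: 0.0002
grip_force: 0.0
t: 15.98
tool_pos: [0.6371, 0.1393, 0.0593]
tool_rot: [-2.299, -2.136, 0.005]
contact_force: [-0.7, 0.9, -0.5]
opening: 0.0002
grip_force: 0.0
```

```bash
for i in 1 ; do python3 -m jog '[[0,0,0,0,0,0.1,-1],[0,0,0,0,0,0,-1]]' | egrep 'pos|force'; done
python3 -m jog '[[0,0,0,0,0,0.1,-1],[0,0,0,0,0,0,-1]]'| egrep 'pos|force'
python3 -m jog '[[0,0,0,0,0,0.1,-1],[0,0,0,0,0,0,-1]]'| egrep 'pos|force'
```

```text
tool_pos: [0.6369, 0.1393, 0.0559]
contact_force: [0.2, 0.4, -1.5]
grip_force: 0.0
tool_pos: [0.6368, 0.1393, 0.0528]
contact_force: [0.3, 1.3, -0.3]
grip_force: 0.0
tool_pos: [0.6373, 0.1394, 0.0505]
contact_force: [-0.4, -0.0, 2.7]
grip_force: 1.1
```

```bash
python3 -m jog '[[0,0,0,0,0,0.07,-1],[0,0,0,0,0,0,-1]]' | egrep 'pos|force'
python3 -m jog '[[0,0,0,0,0,0.07,-1],[0,0,0,0,0,0,-1]]'| egrep 'pos|force'
python3 -m jog '[[0,0,0,0,0,0.05,-1],[0,0,0,0,0,0,-1]]'| egrep 'pos|force'
```

```text
tool_pos: [0.6373, 0.1394, 0.0485]
contact_force: [-1.3, 0.9, 3.3]
grip_force: 1.6
tool_pos: [0.6374, 0.1394, 0.0475]
contact_force: [-3.7, -1.1, 8.5]
grip_force: 4.3
tool_pos: [0.6375, 0.1394, 0.0473]
contact_force: [-7.0, -1.0, 14.5]
grip_force: 7.4
```

```bash
python3 -m jog '[[0,0,0,0,0,-0.9,-1],[0,0,0,0,0,-1,-1],[0,0,0,0,0,-0.9,0],[0,0,0,0,0,-0.7,1],[0,0,0,0,0,0,1]]'
python3 - <<'E'
from h import *
p=G0-.0597*gx; plan([*p,.1365],Rt(-4.2,45.5),10)
E
```

```text
t: 18.1
tool_pos: [0.6388, 0.1394, 0.1515]
tool_rot: [-2.3, -2.137, 0.001]
contact_force: [0.3, -0.9, 0.3]
opening: 0.0543
grip_force: 0.0
[-0.0, -0.91, 0.0, -0.56, -0.37, 0.05]
[-0.0, -0.91, 0.0, -0.55, -0.37, 0.09]
[-0.0, -0.91, 0.0, -0.54, -0.37, 0.14]
[-0.0, -0.91, 0.0, -0.53, -0.37, 0.18]
[-0.0, -0.91, 0.0, -0.51, -0.37, 0.22]
[-0.0, -0.91, 0.0, -0.49, -0.37, 0.26]
[-0.0, -0.91, 0.0, -0.47, -0.37, 0.3]
[-0.0, -0.91, 0.0, -0.45, -0.37, 0.34]
[-0.0, -0.91, 0.0, -0.42, -0.37, 0.37]
[-0.0, -0.91, 0.0, -0.39, -0.37, 0.4]
```

```bash
python3 -m jog '[[0,-0.91,0,-0.56,-0.37,0.05,1],[0,-0.91,0,-0.55,-0.37,0.09,1],[0,-0.91,0,-0.54,-0.37,0.14,1],[0,-0.91,0,-0.53,-0.37,0.18,1],[0,-0.91,0,-0.51,-0.37,0.22,1]]' >/dev/null
python3 -m jog '[[0,-0.91,0,-0.49,-0.37,0.26,1],[0,-0.91,0,-0.47,-0.37,0.3,1],[0,-0.91,0,-0.45,-0.37,0.34,1],[0,-0.91,0,-0.42,-0.37,0.37,1],[0,-0.91,0,-0.39,-0.37,0.4,1]]' >/dev/null
python3 -m jog '[[0,0,0,0,0,0,1],[0,0,0,0,0,0,1]]' >/dev/null; python3 -c "
from h import *;st()
p=G0+.0135*gx; plan([*p,.0635],Rt(-4.2,45.5),4)"
```

```text
t 19.60 gauge-frame TCP mm [-59.6  -1.8 134.8] yaw -4.2 lean 45.4 roll -0.006 F along gx,gy,z [0.4 0.2 0.3] open 0.0855 grip 0.0 q [ 0.19  0.08  1.9  -0.76  1.46  0.47]
[-0.01, -0.0, 0.01, -0.0, 0.02, 0.85]
[-0.01, -0.0, 0.01, -0.0, 0.02, 0.85]
[-0.01, -0.0, 0.01, -0.0, 0.02, 0.85]
[-0.01, -0.0, 0.01, -0.0, 0.02, 0.85]
```

```bash
python3 -m jog '[[0,0,0,0,0.02,0.85,1],[0,0,0,0,0.02,0.85,1],[0,0,0,0,0.02,0.85,1],[0,0,0,0,0.02,0.82,1],[0,0,0,0,0,0,1]]' >/dev/null; python3 -c "from h import *;st()"
python3 -m jog '[[0,0,0,0,0,0,-1],[0,0,0,0,0,0,-1],[0,0,0,0,0,0,-1],[0,0,0,0,0,0,-1],[0,0,0,0,0,0,-1]]' 35 >/dev/null; python3 -c "from h import *;st()"
python3 -m jog '[[0,0,0,0.09,0,-0.11,-1],[0,0,0,0.24,0,-0.24,-1],[0,0,0,0.35,0,-0.36,-1],[0,0,0,0.47,0,-0.48,-1],[0,0,0,0.35,0,-0.36,-1]]' >/dev/null; python3 -c "from h import *;st()"
```

```text
t 20.23 gauge-frame TCP mm [13.3 -0.5 63.5] yaw -4.3 lean 45.5 roll -0.007 F along gx,gy,z [ 1.  -0.9  0.3] open 0.0855 grip 0.0 q [ 0.06  0.15  1.97 -0.83  1.29  0.49]
t 20.85 gauge-frame TCP mm [11.9  0.9 65.7] yaw -4.2 lean 45.5 roll -0.003 F along gx,gy,z [-5.9 -2.9  6.5] open 0.0555 grip 38.3 q [ 0.06  0.14  1.97 -0.83  1.29  0.49]
t 21.48 gauge-frame TCP mm [-53.    0.4  65.7] yaw -4.2 lean 45.6 roll -0.005 F along gx,gy,z [ 3.6 -0.2  5.1] open 0.0556 grip 37.7 q [ 0.18  0.19  1.92 -0.78  1.37  0.55]
```

```bash
python3 -m jog '[[0,0,0,0.1,0,-0.95,-1],[0,0,0,0,0,-0.9,-1]]' >/dev/null; python3 -c "
from h import *;st()
plan([.5141,.288,.08],Rt(-4.2,45.5),10)"
```

```text
t 21.73 gauge-frame TCP mm [-95.5  -1.1 100.1] yaw -4.2 lean 45.4 roll -0.008 F along gx,gy,z [ 0.3 -0.3 -0.4] open 0.0553 grip 37.4 q [ 0.25  0.17  1.87 -0.74  1.46  0.55]
[-0.01, -0.0, 0.01, 0.68, -0.08, -0.59]
[-0.01, -0.0, 0.01, 0.68, -0.08, -0.59]
[-0.01, -0.0, 0.01, 0.68, -0.08, -0.59]
[-0.01, -0.0, 0.01, 0.68, -0.08, -0.59]
[-0.01, -0.0, 0.01, 0.68, -0.08, -0.59]
[-0.01, -0.0, 0.01, 0.68, -0.08, -0.59]
[-0.01, -0.0, 0.01, 0.68, -0.08, -0.59]
[-0.01, -0.0, 0.01, 0.68, -0.08, -0.59]
[-0.01, -0.0, 0.01, 0.68, -0.08, -0.59]
[-0.01, -0.0, 0.01, 0.68, -0.08, -0.6]
```

```bash
python3 -m jog '[[0,0,0,0.68,-0.08,-0.59,-1],[0,0,0,0.68,-0.08,-0.59,-1],[0,0,0,0.68,-0.08,-0.59,-1],[0,0,0,0.68,-0.08,-0.59,-1],[0,0,0,0.68,-0.08,-0.59,-1]]' >/dev/null
python3 -m jog '[[0,0,0,0.68,-0.08,-0.59,-1],[0,0,0,0.68,-0.08,-0.59,-1],[0,0,0,0.68,-0.08,-0.59,-1],[0,0,0,0.68,-0.08,-0.59,-1],[0,0,0,0.68,-0.08,-0.59,-1]]' >/dev/null
python3 -m jog '[[0,0,0,0,0,0,-1],[0,0,0,0,0,0,-1]]' >/dev/null; python3 -c "
from h import *;st()
from station import status
print(status.get_obs()['tool_pos']);plan([.514,.288,.018],Rt(-4.2,45.5),4)"
```

```text
t 23.23 gauge-frame TCP mm [-362.9  -24.7   79.3] yaw -4.2 lean 45.5 roll -0.007 F along gx,gy,z [ 0.2  0.5 -1.8] open 0.0558 grip 37.5 q [ 0.64  0.48  1.51 -0.57  1.71  0.8 ]
[0.51416861 0.28526231 0.07933369]
[-0.01, 0.0, 0.01, 0.38, 0.0, 0.34]
[-0.01, 0.0, 0.01, 0.38, -0.0, 0.34]
[-0.01, 0.0, 0.01, 0.38, -0.0, 0.34]
[-0.01, 0.0, 0.01, 0.38, -0.0, 0.34]
```

```bash
python3 -m jog '[[-0.01,0,0.01,0.38,0,0.34,-1],[-0.01,0,0.01,0.38,0,0.34,-1],[-0.01,0,0.01,0.38,0,0.34,-1],[-0.01,0,0.01,0.38,0,0.34,-1],[0,0,0,0,0,0,-1]]' >/dev/null; python3 -c "
from h import *;st()"
python3 -m jog '[[0,0,0,0.03,0,0.03,-1],[0,0,0,0,0,0,-1]]' >/dev/null; python3 -c "from h import *;st()"
```

```text
t 23.85 gauge-frame TCP mm [-365.2  -24.7   17.6] yaw -4.2 lean 45.6 roll -0.002 F along gx,gy,z [-0.6  0.1 -0.9] open 0.0553 grip 37.4 q [ 0.64  0.57  1.51 -0.57  1.64  0.85]
t 24.10 gauge-frame TCP mm [-366.1  -23.8   18.4] yaw -4.2 lean 45.5 roll 0.000 F along gx,gy,z [ 0.4 -0.2 -1.5] open 0.0552 grip 37.4 q [ 0.64  0.57  1.51 -0.57  1.63  0.85]
```

```bash
python3 -m jog '[[0,0,0,0.033,0,0.033,-1],[0,0,0,0,0,0,-1]]' >/dev/null; python3 -c "from h import *;st()"
python3 -m jog '[[0,0,0,0.033,0,0.033,-1],[0,0,0,0,0,0,-1]]' >/dev/null; python3 -c "from h import *;st()"
```

```text
t 24.35 gauge-frame TCP mm [-365.9  -24.    16.7] yaw -4.2 lean 45.5 roll -0.000 F along gx,gy,z [-0.4 -0.4 -1.2] open 0.0554 grip 37.4 q [ 0.64  0.57  1.51 -0.57  1.63  0.85]
t 24.60 gauge-frame TCP mm [-365.9  -23.9   15.7] yaw -4.2 lean 45.5 roll 0.000 F along gx,gy,z [ 0.1 -0.8  2.9] open 0.0556 grip 37.6 q [ 0.64  0.58  1.51 -0.57  1.63  0.85]
```

```bash
python3 -m jog '[[0,0,0,0,0,0,0.3],[0,0,0,0,0,0,1],[0,0,0,0,0,0,1],[0,0,0,0,0,0,1],[0,0,0,0,0,-0.6,1]]' >/dev/null
python3 -m jog '[[0,0,0,0,0,-1,1],[0,0,0,0,0,-1,1],[0,0,0,0,0,-1,1],[0,0,0,0,0,0,1]]' >/dev/null; python3 -c "
from h import *;st()
p=G0-.326*gx-.0239*gy; print(p); plan([*p,.074],Rt(-4.2,-45),18)"
```

```text
t 25.73 gauge-frame TCP mm [-445.7  -22.8   93.9] yaw -4.1 lean 45.2 roll 0.004 F along gx,gy,z [ 0.2 -0.4  0.6] open 0.0856 grip 0.0 q [ 0.72  0.59  1.34 -0.54  1.8   0.83]
[0.51222773 0.24836928]
[0.0, 1.0, 0.0, -0.13, -0.0, 0.18]
[0.0, 1.0, 0.0, -0.15, -0.0, 0.17]
[0.0, 1.0, 0.0, -0.16, -0.0, 0.16]
[0.0, 1.0, 0.0, -0.17, -0.0, 0.14]
[0.0, 1.0, 0.0, -0.18, -0.0, 0.13]
[0.0, 1.0, 0.0, -0.2, -0.0, 0.11]
[0.0, 1.0, 0.0, -0.2, -0.0, 0.09]
[0.0, 1.0, 0.0, -0.21, -0.0, 0.08]
[0.0, 1.0, 0.0, -0.22, -0.0, 0.06]
[0.0, 1.0, 0.0, -0.22, -0.0, 0.04]
[0.0, 1.0, 0.0, -0.22, -0.0, 0.02]
[0.0, 1.0, 0.0, -0.22, -0.0, -0.0]
[0.0, 1.0, 0.0, -0.22, -0.0, -0.02]
[0.0, 1.0, 0.0, -0.22, -0.0, -0.04]
[0.0, 1.0, 0.0, -0.22, -0.0, -0.06]
[0.0, 1.0, 0.0, -0.21, -0.0, -0.08]
[0.0, 1.0, 0.0, -0.2, -0.0, -0.1]
[0.0, 1.0, 0.0, -0.19, -0.0, -0.11]
```

```bash
python3 -m jog '[[0,1,0,-0.13,0,0.18,1],[0,1,0,-0.15,0,0.17,1],[0,1,0,-0.16,0,0.16,1],[0,1,0,-0.17,0,0.14,1],[0,1,0,-0.18,0,0.13,1]]' >/dev/null
python3 -m jog '[[0,1,0,-0.2,0,0.11,1],[0,1,0,-0.2,0,0.09,1],[0,1,0,-0.21,0,0.08,1],[0,1,0,-0.22,0,0.06,1],[0,1,0,-0.22,0,0.04,1]]' >/dev/null
python3 -m jog '[[0,1,0,-0.22,0,0.02,1],[0,1,0,-0.22,0,0,1],[0,1,0,-0.22,0,-0.02,1],[0,1,0,-0.22,0,-0.04,1],[0,1,0,-0.22,0,-0.06,1]]' >/dev/null
python3 -m jog '[[0,1,0,-0.21,0,-0.08,1],[0,1,0,-0.2,0,-0.1,1],[0,1,0,-0.19,0,-0.11,1],[0,0,0,0,0,0,1],[0,0,0,0,0,0,1]]' >/dev/null
python3 - <<'E'
from h import *
from station import viewer
st()
d=viewer.get_image("wrist"); np.save("pics/w6.npy",d,allow_pickle=True); t=viewer.get_image("side"); np.save("pics/s6.npy",t,allow_pickle=True)
for n,d in(("w",d),("s",t)):
  for c in cv2.findContours(mask(d["img"],8,19,90,150),0,1)[0]:
    if cv2.contourArea(c)>150:
        r=cv2.minAreaRect(c);M=cv2.moments(c);uv=(M["m10"]/M["m00"],M["m01"]/M["m00"]); b=plane(d,cv2.boxPoints(r),.034); e=[b[(i+1)%4]-b[i] for i in range(4)]
        print(n,r,g(plane(d,[uv],.034)[0]),[(round(np.linalg.norm(x),4),round(np.degrees(np.arctan2(x[1],x[0])),1)) for x in e[:2]])
E
```

```text
t 28.23 gauge-frame TCP mm [-323.7  -24.2   71.4] yaw -4.2 lean -44.4 roll -0.001 F along gx,gy,z [-0.1  0.1  0.3] open 0.0853 grip 0.0 q [-0.05  0.04  2.06  0.86  1.18 -0.38]
w ((314.5, 242.0), (91.0, 56.0), 0.0) [-0.3775861  -0.02396052  0.034     ] [(np.float64(0.0384), np.float64(88.9)), (np.float64(0.0583), np.float64(-4.3))]
s ((324.9778747558594, 281.8318786621094), (26.54108238220215, 12.705129623413086), 3.814074993133545) [-0.37850126 -0.02300063  0.034     ] [(np.float64(0.0449), np.float64(-92.2)), (np.float64(0.0578), np.float64(173.4))]
```

```bash
python3 -c "
from h import *
p=G0-.390*gx-.0241*gy; plan([*p,.010],Rt(-4.2,-45),4)"
```

```text
[0.0, 0.03, 0.0, 0.03, -0.0, 0.75]
[0.0, 0.03, 0.0, 0.03, -0.0, 0.75]
[0.0, 0.03, 0.0, 0.03, -0.0, 0.75]
[0.0, 0.03, 0.0, 0.02, -0.0, 0.75]
```

```bash
python3 -m jog '[[0,0.03,0,0.03,0,0.75,1],[0,0.03,0,0.03,0,0.75,1],[0,0.03,0,0.03,0,0.75,1],[0,0.03,0,0.02,0,0.75,1],[0,0,0,0,0,0,1]]' >/dev/null; python3 -c "from h import *;st()"
python3 -m jog '[[0,0,0,0,0,0,-1],[0,0,0,0,0,0,-1],[0,0,0,0,0,0,-1],[0,0,0,0,0,0,-1],[0,0,0,0,0,0,-1]]' 35 >/dev/null; python3 -c "from h import *;st()"
```

```text
t 28.95 gauge-frame TCP mm [-390.5  -25.4    9.2] yaw -4.0 lean -45.1 roll -0.002 F along gx,gy,z [0.5 0.3 0.3] open 0.0854 grip 0.0 q [ 0.08  0.2   2.03  0.96  1.03 -0.42]
t 29.57 gauge-frame TCP mm [-389.2  -23.    11.1] yaw -4.2 lean -45.2 roll 0.001 F along gx,gy,z [ 3.1 -1.6  5.2] open 0.0552 grip 38.1 q [ 0.08  0.2   2.03  0.96  1.03 -0.42]
```

```bash
python3 -m jog '[[0,0,0,0.7,0,-0.7,-1],[0,0,0,0.7,0,-0.7,-1],[0,0,0,0.7,0,-0.7,-1],[0,0,0,0,0,0,-1]]' >/dev/null; python3 -c "
from h import *;st()
p=G0-.144*gx; plan([*p,.1185],Rt(-4.2,44.8),18)"
```

```text
t 30.07 gauge-frame TCP mm [-389.3  -22.4  101.3] yaw -4.2 lean -45.1 roll 0.005 F along gx,gy,z [ 0.2  0.4 -1.4] open 0.0557 grip 37.9 q [ 0.08  0.03  2.02  0.88  1.13 -0.26]
[0.0, -1.0, -0.0, -0.3, 0.04, -0.34]
[0.0, -1.0, -0.0, -0.33, 0.04, -0.32]
[0.0, -1.0, -0.0, -0.35, 0.04, -0.29]
[0.0, -1.0, -0.0, -0.38, 0.04, -0.26]
[0.0, -1.0, -0.0, -0.4, 0.04, -0.22]
[0.0, -1.0, -0.0, -0.42, 0.04, -0.19]
[0.0, -1.0, -0.0, -0.43, 0.04, -0.15]
[0.0, -1.0, -0.0, -0.44, 0.04, -0.11]
[0.0, -1.0, -0.0, -0.45, 0.04, -0.07]
[0.0, -1.0, -0.0, -0.45, 0.04, -0.03]
[0.0, -1.0, -0.0, -0.46, 0.04, 0.01]
[0.0, -1.0, -0.0, -0.45, 0.04, 0.05]
[0.0, -1.0, -0.0, -0.45, 0.04, 0.09]
[0.0, -1.0, -0.0, -0.44, 0.04, 0.12]
[0.0, -1.0, -0.0, -0.43, 0.04, 0.16]
[0.0, -1.0, -0.0, -0.41, 0.04, 0.2]
[0.0, -1.0, -0.0, -0.39, 0.04, 0.23]
[0.0, -1.0, -0.0, -0.37, 0.04, 0.27]
```

```bash
python3 -m jog '[[0,-1,0,-0.3,0.04,-0.34,-1],[0,-1,0,-0.33,0.04,-0.32,-1],[0,-1,0,-0.35,0.04,-0.29,-1],[0,-1,0,-0.38,0.04,-0.26,-1],[0,-1,0,-0.4,0.04,-0.22,-1]]' >/dev/null
python3 -m jog '[[0,-1,0,-0.42,0.04,-0.19,-1],[0,-1,0,-0.43,0.04,-0.15,-1],[0,-1,0,-0.44,0.04,-0.11,-1],[0,-1,0,-0.45,0.04,-0.07,-1],[0,-1,0,-0.45,0.04,-0.03,-1]]' >/dev/null
python3 -m jog '[[0,-1,0,-0.46,0.04,0.01,-1],[0,-1,0,-0.45,0.04,0.05,-1],[0,-1,0,-0.45,0.04,0.09,-1],[0,-1,0,-0.44,0.04,0.12,-1],[0,-1,0,-0.43,0.04,0.16,-1]]' >/dev/null
python3 -m jog '[[0,-1,0,-0.41,0.04,0.2,-1],[0,-1,0,-0.39,0.04,0.23,-1],[0,-1,0,-0.37,0.04,0.27,-1],[0,0,0,0,0,0,-1],[0,0,0,0,0,0,-1]]' >/dev/null
python3 - <<'E'
from h import *
from station import viewer
st()
d=viewer.get_image("wrist"); np.save("pics/w7.npy",d,allow_pickle=True)
cv2.imwrite("pics/w7.png",cv2.resize(d["img"][190:470,180:460],(600,600),interpolation=cv2.INTER_CUBIC)[:,:,::-1])
E
```

```text
t 32.58 gauge-frame TCP mm [-143.4   -2.8  115.1] yaw -4.2 lean 44.8 roll -0.002 F along gx,gy,z [ 0.3  0.2 -1.3] open 0.0557 grip 37.8 q [ 0.33  0.18  1.82 -0.71  1.52  0.58]
```

View pics/w7.png

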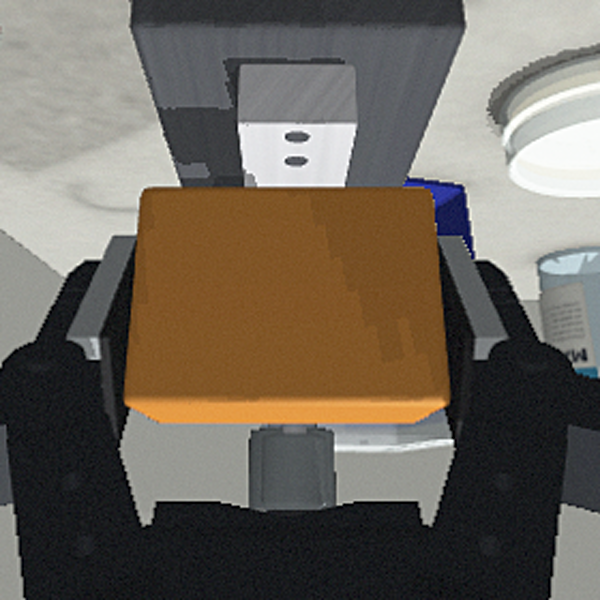

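The crop shows the specimen turned, its 56 x 40 mm back face with bottom corners (143,189), (432,190) and top corners (126,400), (448,400). It is square in the hand and centred on the anvil behind it at (297,125).

Run:
```python
from h import *
W=load("w7"); s=lambda *a:[(180+(x+.5)/2.143-.5,190+(y+.5)/2.143-.5) for x,y in a]
K,D,Rc,t=cam(W); a,b=.0265,.0185
obj=np.array([[-a,-b,0],[a,-b,0],[a,b,0],[-a,b,0]]); im=np.array(s((143,189),(432,190),(448,400),(126,400)))
ok,rv,tv=cv2.solvePnP(obj,im,K,D); Rb=Rc.T@cv2.Rodrigues(rv)[0]; c=Rc.T@(tv.ravel()-t)
print("face centre gauge",g(c),"axes\n",Rb); print("anvil edge",[g(x) for x in plane(W,s((238,122),(356,122)),.05)])
```

```text
face centre gauge [-0.16930198 -0.00274728  0.12773677] axes
 [[ 0.99696863  0.00170439 -0.07778586]
 [-0.07777719 -0.00466854 -0.99695984]
 [-0.00206236  0.99998765 -0.00452183]]
anvil edge [array([-0.07504915, -0.01913242,  0.05      ]), array([-0.07532051,  0.01979289,  0.05      ])]
```

```bash
python3 -m jog '[[0,0,0,-0.165,0.015,0.583,-1],[0,0,0,-0.165,0.015,0.583,-1],[0,0,0,-0.165,0.015,0.583,-1],[0,0,0,-0.165,0.015,0.583,-1],[0,0,0,-0.165,0.015,0.583,-1]]' >/dev/null
python3 -m jog '[[0,0,0,-0.165,0.015,0.583,-1],[0,0,0,0,0,0,-1],[0,0,0,0,0,0,-1]]' >/dev/null; python3 -c "from h import *;st()"
```

```text
t 33.62 gauge-frame TCP mm [-48.4   0.5  62.9] yaw -4.2 lean 44.9 roll 0.000 F along gx,gy,z [-0.4  0.4 -1.2] open 0.0552 grip 37.8 q [ 0.17  0.18  1.93 -0.78  1.35  0.55]
```

```bash
python3 -m jog '[[0,0,0,0.06,0,0.06,-1],[0,0,0,0,0,0,-1]]' >/dev/null; python3 -c "from h import *;st()"
python3 -m jog '[[0,0,0,0.03,0,0.03,-1],[0,0,0,0,0,0,-1]]' >/dev/null; python3 -c "from h import *;st()"
```

```text
t 33.88 gauge-frame TCP mm [-48.7   0.4  60.2] yaw -4.2 lean 44.9 roll -0.000 F along gx,gy,z [-0.2 -0.6 -0.4] open 0.0553 grip 37.8 q [ 0.17  0.19  1.93 -0.78  1.35  0.55]
t 34.12 gauge-frame TCP mm [-48.6   0.5  59.4] yaw -4.2 lean 44.9 roll 0.000 F along gx,gy,z [-1.2 -0.4  1.4] open 0.0554 grip 38.0 q [ 0.17  0.19  1.93 -0.78  1.34  0.56]
```

```bash
python3 -m jog '[[0,0,0,-0.123,0,0.112,-1],[0,0,0,-0.118,0,0.117,-1],[0,0,0,-0.118,0,0.117,-1],[0,0,0,-0.118,0,0.117,-1],[0,0,0,-0.118,0,0.117,-1]]' >/dev/null; python3 -c "from h import *;st()"
python3 -m jog '[[0,0,0,-0.118,0,0.117,-1],[0,0,0,-0.07,0,0.07,-1],[0,0,0,0,0,0,-1]]' >/dev/null; python3 -c "from h import *;st()"
python3 -m jog '[[0,0,0,-0.07,0,0.07,-1],[0,0,0,-0.07,0,0.07,-1],[0,0,0,0,0,0,-1]]' >/dev/null; python3 -c "from h import *;st()"
```

```text
t 34.75 gauge-frame TCP mm [-23.    0.4  59.4] yaw -4.2 lean 44.9 roll 0.000 F along gx,gy,z [-1.9 -0.9  1.4] open 0.0555 grip 38.1 q [ 0.12  0.17  1.95 -0.8   1.32  0.53]
t 35.12 gauge-frame TCP mm [-14.9   0.3  59.4] yaw -4.2 lean 44.9 roll -0.000 F along gx,gy,z [1.5 0.4 1.7] open 0.0555 grip 38.0 q [ 0.11  0.17  1.96 -0.8   1.31  0.52]
t 35.50 gauge-frame TCP mm [-10.2   0.6  59.4] yaw -4.2 lean 44.8 roll 0.001 F along gx,gy,z [-5.1 -0.9  2.9] open 0.0554 grip 38.6 q [ 0.1   0.16  1.96 -0.8   1.3   0.51]
```

```bash
python3 -m jog '[[0,0,0,-0.07,0,0.07,-1],[0,0,0,-0.07,0,0.07,-1],[0,0,0,0,0,0,-1]]' >/dev/null; python3 -c "from h import *;st()"
python3 -m jog '[[0,0,0,-0.07,0,0.07,-1],[0,0,0,-0.07,0,0.07,-1],[0,0,0,0,0,0,-1]]' >/dev/null; python3 -c "from h import *;st()"
```

```text
t 35.88 gauge-frame TCP mm [-4.   0.5 59.4] yaw -4.2 lean 44.8 roll 0.000 F along gx,gy,z [-4.6 -0.2  3.7] open 0.0551 grip 38.5 q [ 0.09  0.16  1.97 -0.81  1.29  0.51]
t 36.25 gauge-frame TCP mm [ 2.6  0.4 59.3] yaw -4.2 lean 44.9 roll 0.000 F along gx,gy,z [-3.5  0.5  3.9] open 0.0554 grip 38.6 q [ 0.08  0.15  1.97 -0.81  1.29  0.5 ]
```

```bash
python3 -m jog '[[0,0,0,-0.035,0,0.035,-1],[0,0,0,-0.035,0,0.035,-1],[0,0,0,0,0,0,-1]]' >/dev/null; python3 -c "from h import *;st()"
python3 -m jog '[[0,0,0,-0.035,0,0.035,-1],[0,0,0,0,0,0,-1]]' >/dev/null; python3 -c "from h import *;st()"
```

```text
t 36.62 gauge-frame TCP mm [ 5.5  0.4 59.4] yaw -4.2 lean 44.9 roll 0.000 F along gx,gy,z [-3.7 -0.4  4. ] open 0.0557 grip 38.6 q [ 0.07  0.15  1.97 -0.82  1.28  0.5 ]
t 36.88 gauge-frame TCP mm [ 6.9  0.4 59.4] yaw -4.2 lean 44.9 roll 0.000 F along gx,gy,z [-4.3 -0.2  5. ] open 0.0555 grip 38.7 q [ 0.07  0.15  1.97 -0.82  1.28  0.5 ]
```

```bash
python3 -m jog '[[0,0,0,-0.035,0,0.035,-1],[0,0,0,0,0,0,-1]]' >/dev/null; python3 -c "from h import *;st()"
```

```text
t 37.12 gauge-frame TCP mm [ 8.3  0.4 59.4] yaw -4.2 lean 44.9 roll 0.000 F along gx,gy,z [-5.3 -0.4  5.6] open 0.0558 grip 38.8 q [ 0.07  0.15  1.97 -0.82  1.28  0.5 ]
```

```bash
python3 -m jog '[[0,0,0,-0.025,0,0.025,-1],[0,0,0,0,0,0,-1]]' >/dev/null; python3 -c "from h import *;st()"
```

```text
t 37.38 gauge-frame TCP mm [ 8.6  0.4 59.4] yaw -4.2 lean 44.8 roll 0.000 F along gx,gy,z [-9.4 -1.4  6.7] open 0.0554 grip 39.2 q [ 0.07  0.15  1.97 -0.82  1.28  0.5 ]
```

```bash
python3 -m jog '[[0,0,0,-0.022,0,0.022,-1],[0,0,0,0,0,0,-1]]' >/dev/null; python3 -c "from h import *;st()"
python3 -m jog '[[0,0,0,0.02,0,-0.025,-1],[0,0,0,0,0,0,-1]]' >/dev/null; python3 -c "from h import *;st()"
python3 -m jog '[[0,0,0,0,0,0,0.3],[0,0,0,0,0,0,1],[0,0,0,0,0,0,1],[0,0,0,0,0,0,1]]' >/dev/null; python3 -c "from h import *;st()"
python3 -m jog '[[0,0,0,0,0,-0.5,1],[0,0,0,0,0,-0.9,1],[0,0,0,0,0,-1,1],[0,0,0,0,0,-1,1],[0,0,0,0,0,-0.4,1]]' >/dev/null
python3 - <<'E'
from h import *
from station import viewer
st()
d=viewer.get_image("wrist"); np.save("pics/w8.npy",d,allow_pickle=True)
m=mask(d["img"],5,19,90,60); c=max([c for c in cv2.findContours(m,0,1)[0]],key=cv2.contourArea)
for c in cv2.findContours(m,0,1)[0]:
    if cv2.contourArea(c)>300: print(cv2.contourArea(c),cv2.boundingRect(c),cv2.approxPolyDP(cv2.convexHull(c),3,True)[:,0].tolist())
plan([.637,.0855,.12],Rt(-4,0),10)
E
```

```text
t 37.62 gauge-frame TCP mm [ 8.7  0.4 59.3] yaw -4.2 lean 44.7 roll 0.001 F along gx,gy,z [-14.9  -2.    8.6] open 0.0553 grip 39.9 q [ 0.07  0.15  1.97 -0.82  1.28  0.49]
t 37.88 gauge-frame TCP mm [ 8.7  0.4 59.4] yaw -4.2 lean 44.8 roll 0.000 F along gx,gy,z [-8.8 -1.6  5.7] open 0.0554 grip 39.1 q [ 0.07  0.15  1.97 -0.82  1.28  0.5 ]
t 38.38 gauge-frame TCP mm [ 9.8 -0.3 58.6] yaw -4.2 lean 44.9 roll -0.002 F along gx,gy,z [ 1.1 -0.   0.4] open 0.0855 grip 0.0 q [ 0.06  0.15  1.98 -0.82  1.28  0.49]
t 39.00 gauge-frame TCP mm [-72.6   1.3 142.2] yaw -4.1 lean 44.8 roll 0.003 F along gx,gy,z [ 0.2 -0.5  0.4] open 0.0852 grip 0.0 q [ 0.21  0.08  1.88 -0.75  1.48  0.48]
5150.5 (271, 209, 83, 68) [[350, 211], [353, 259], [347, 276], [275, 275], [271, 260], [274, 210]]
598.5 (593, 134, 47, 35) [[639, 144], [639, 150], [599, 168], [593, 157], [622, 135], [630, 134]]
1102.0 (559, 70, 53, 40) [[609, 73], [610, 83], [595, 98], [574, 109], [560, 103], [562, 89], [584, 72]]
[0.0, 0.9, -0.0, 0.29, 0.37, -0.18]
[0.0, 0.9, -0.0, 0.3, 0.37, -0.16]
[0.0, 0.9, -0.0, 0.31, 0.37, -0.13]
[0.0, 0.9, -0.0, 0.32, 0.37, -0.11]
[0.0, 0.9, -0.0, 0.33, 0.37, -0.08]
[0.0, 0.9, -0.0, 0.34, 0.37, -0.06]
[0.0, 0.9, -0.0, 0.34, 0.37, -0.03]
[0.0, 0.9, -0.0, 0.34, 0.37, -0.0]
[0.0, 0.9, -0.0, 0.34, 0.37, 0.02]
[0.0, 0.9, -0.0, 0.34, 0.37, 0.05]
```

```bash
python3 - <<'E'
from h import *
d=load("w8"); b=plane(d,[(274,209.5),(350.5,210.5)],.0515); G=[g(x) for x in b]; print(G,"skew deg",np.degrees(np.arctan2(G[1][0]-G[0][0],G[1][1]-G[0][1])))
gr=cv2.cvtColor(d["img"],cv2.COLOR_RGB2GRAY); print("anvil front rows",[ [int(v) for v in gr[r,300:330].mean(keepdims=True)][0] for r in range(110,160,2)])
E
python3 -m jog '[[0,0.9,0,0.29,0.37,-0.18,0],[0,0.9,0,0.3,0.37,-0.16,-1],[0,0.9,0,0.31,0.37,-0.13,-1],[0,0.9,0,0.32,0.37,-0.11,-1],[0,0.9,0,0.33,0.37,-0.08,-1]]' >/dev/null
python3 -m jog '[[0,0.9,0,0.34,0.37,-0.06,-1],[0,0.9,0,0.34,0.37,-0.03,-1],[0,0.9,0,0.34,0.37,0,-1],[0,0.9,0,0.34,0.37,0.02,-1],[0,0.9,0,0.34,0.37,0.05,-1]]' >/dev/null
python3 -m jog '[[0,0,0,0,0,0,-1],[0,0,0,0,0,0,-1]]'
python3 - <<'E'
from h import *
from station import viewer
d=viewer.get_image("wrist"); np.save("pics/w9.npy",d,allow_pickle=True); T=load("top0")
for b in blobs(mask(d["img"],45,85,90),80): print(b[0],b[1][4],plane(d,[b[0]],.0525),tri(d,b[0],T,(389.6,203.3)))
for b in blobs(mask(d["img"],100,125,90),80): print("bl",b[0],b[1][4],plane(d,[b[0]],.0525))
E
```

```text
[array([-0.01272457, -0.02680231,  0.0515    ]), array([-0.01127718,  0.02828297,  0.0515    ])] skew deg 1.5051240186484882
anvil front rows [76, 75, 74, 58, 41, 86, 109, 107, 107, 108, 109, 108, 108, 109, 109, 108, 108, 108, 109, 105, 171, 190, 189, 182, 147]
t: 40.55
tool_pos: [0.6349, 0.0833, 0.1167]
tool_rot: [-2.3, -2.137, 0.001]
contact_force: [-1.0, -0.1, -0.1]
opening: -0.0002
grip_force: 0.0
[317.1 259. ] 660 [[0.63689307 0.08385897 0.0525    ]] (array([0.63673871, 0.0842352 , 0.05296619]), np.float64(0.0004902153690816083))
bl [302.8   2.4] 220 [[0.63944786 0.22339201 0.0525    ]]
bl [311.5 173.9] 749 [[0.63736193 0.13677798 0.0525    ]]
bl [528.6 395.6] 4914 [[ 0.78332987 -0.03407683  0.0525    ]]
```

```bash
python3 -c "
from h import *
print(g(plane(load('w8'),[(315,149)],.05)[0]))"
python3 -m jog '[[0,0,0,0.03,0.06,0.9,-1],[0,0,0,0,0,0.9,-1],[0,0,0,0,0,0,-1]]' | egrep 'pos|force'
python3 -m jog '[[0,0,0,0,0,0.2,-1],[0,0,0,0,0,0.1,-1],[0,0,0,0,0,0,-1]]' | egrep 'pos|force'
python3 -m jog '[[0,0,0,0,0,0.1,-1],[0,0,0,0,0,0,-1]]' | egrep 'pos|force'
```

```text
[-0.07500269  0.002305    0.05      ]
tool_pos: [0.6349, 0.0847, 0.0605]
contact_force: [0.5, 1.0, -0.0]
grip_force: 0.0
tool_pos: [0.6379, 0.0845, 0.055]
contact_force: [0.6, -0.7, -0.5]
grip_force: 0.0
tool_pos: [0.638, 0.0845, 0.0518]
contact_force: [0.4, 0.2, 2.4]
grip_force: 0.7
```

```bash
python3 -m jog '[[0,0,0,0,0,0.08,-1],[0,0,0,0,0,0,-1]]' | egrep 'pos|force'
python3 -m jog '[[0,0,0,0,0,0.08,-1],[0,0,0,0,0,0,-1]]'| egrep 'pos|force'
python3 -m jog '[[0,0,0,0,0,0.06,-1],[0,0,0,0,0,0,-1]]'| egrep 'pos|force'
```

```text
tool_pos: [0.638, 0.0844, 0.0494]
contact_force: [0.6, 0.2, 2.8]
grip_force: 1.4
tool_pos: [0.6381, 0.0845, 0.0475]
contact_force: [-1.6, -1.1, 6.2]
grip_force: 3.0
tool_pos: [0.6381, 0.0845, 0.0474]
contact_force: [-6.0, -0.1, 12.9]
grip_force: 6.8
```

Bottomed out, so the green key is pressed. I'll lift clear, check the specimen again and hand in.

```bash
python3 -m jog '[[0,0,0,0,0,-0.8,-1],[0,0,0,0,0,-1,-1],[0,0,0,0,0,-1,-1],[0,0,0,0,0,0,-1],[0,0,0,0,0,0,-1]]'
python3 - <<'E'
from h import *
from station import viewer
d=viewer.get_image("side"); T=load("side4")
for im in(T,d): print([b for b in blobs(mask(im["img"],8,19,90,60),60) if 290<b[0][0]<350 and b[0][1]<300])
for n in((100,125),(8,19)): print([b[0] for b in blobs(mask(d["img"],*n,90),100) if b[0][0]>240 and b[0][0]<420],[b[0] for b in blobs(mask(load("side0")["img"],*n,90),100) if b[0][0]>240 and b[0][0]<420])
from station import finish_job; print(finish_job())
E
```

```text
t: 42.98
tool_pos: [0.6366, 0.0844, 0.1271]
tool_rot: [-2.299, -2.136, 0.001]
contact_force: [0.2, 0.2, -0.2]
opening: 0.0005
grip_force: 0.0
[(array([324.1, 184.8]), array([313, 176,  23,  19, 354], dtype=int32))]
[(array([324. , 183.4]), array([314, 174,  22,  20, 366], dtype=int32))]
[array([308.2, 159.5]), array([301.1, 180.6]), array([267.2, 261.7])] [array([256.7, 117.5]), array([307.6, 159.6]), array([303.8, 180.4]), array([267.6, 261.6])]
[array([324. , 183.4])] [array([324. , 272.4])]
the job is handed in; nothing more can be done
None
```

I stored the thickness with the blue key and the width with the green key, and handed the job in at 43 s with the specimen let go on its narrow face under the foot against the stop. The spindle lift and key travel can't be read directly, so I judged them from contact forces and camera measurements, and the hand-in returned no verdict.

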